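# First-piece clamp check and order packing of 3D prints

## Robot

A 6-joint arm with a two-finger parallel gripper is mounted at the origin on the work surface. World frame = base frame: x ahead of the robot, y to its left, z up, the work surface at z = 0. Lengths are in m, angles in rad, forces in N, time in s.
With the tool pointing down it reaches from about 0.25 to 0.85 m from the base axis. Payload 12.5 kg.
Tool frame: the origin (TCP) lies on the centre line of the jaws, within the pads' length; the fingertips stand 11 mm ahead of it and the grasp point (between the pads) lies 8 mm behind it (env.tip_reach is the distance from the TCP to the fingertips, in m); x points along the fingers, y is the direction in which the jaws open and shut, and the axes are right-handed (so a half turn about x gives the same grasp; the last joint's range is limited). The gripper opens to 93 mm and grips with 3 to 60 N. Pads are 15 mm wide; open, the fingers measure 128 mm over their backs; the gripper's body (75 mm by 188 mm) begins 65 mm behind the grasp point.
Start: joints at [-1.387, 0.351, 1.652, -0, 1.139, -0.085], TCP at [0.146, -0.53, 0.197] pointing down, gripper open.
Joint ranges: [-2.75, 2.75], [-0.79, 2.1], [0.01, 2.65], [-1.57, 4.71], [0.07, 3.14], [-2.87, 2.87]. Speed limits (rad/s): [2.22, 2.22, 2.79, 3.14, 3.14, 3.14].

## Interface

Orientations are given as a unit quaternion [x, y, z, w].
In Python, from rig import readout, vision, workorder, env gives the robot as it stands. The module is installed in compiled form; this text tells all that it offers.
- The arm moves only by the tool carry_out, never from a script. Its argument "increments" is text: rows parted by semicolons, each of 7 numbers parted by spaces: the finger opening in mm, from 0 to 93, then the shift along the world's x, y, z in mm, then the turn, a rotation vector about the world's x, y, z in degrees. In form: hand dx dy dz rx ry rz; .... A call has 1 to 10 rows; each row shifts and turns the pose as measured when the row begins; what a row does not reach is not made up. A row lasts 1/10 s, in which the tool goes at most 50 mm and 8.59 degrees, less where a joint would pass 70% of its speed; a pose out of reach is approached as far as the arm can. A call with a gripper value outside its range is refused whole. The fingers move at their own pace and stop on an object; the grip force is fixed at half the most. Time passes only in rows, so rows that do not move let the fingers close. It gives the time, the measured TCP pose, the force and the opening at its end, in the units of the state.
- readout.observe(): the state, without advancing time (a new reading comes with each control period).
- vision.snapshot(name): name is "scene" or "side" or "wrist"; returns (picture, depth): 420x560x3 uint8, red, green, blue; 420x560 float32, m along the optical axis (not along the pixel's ray), 0 where there is no reading.
- vision.camera_params(name): a dict with "intrinsics" (3x3 intrinsics, pixels), "xyz" and "rotation" of the camera in the world. Camera axes: x right, y down, z forward; pixel columns grow to the right and rows downward; lengths in m; the calibration is good to about 2 mm. The wrist camera is an equidistant fisheye: a pixel r from the principal point sees the ray r / f radians off the axis. A picture is of the moment at which its call begins: read the wrist's pose just before it. camera_params takes no time and is no camera call; for the wrist camera it gives the pose at the moment of the call.
- workorder.close_job(): hands the job in, once; it reports no verdict.
The state is a dict: "time_s": time; "q": joint angles; "dq": joint speeds; "joint_efforts": joint torques, N m; "tool_pos": TCP position; "orientation": TCP orientation; "contact_force": force on the tool from outside, world axes, zero at the start; "ft_torque": the same for the moment, N m; "finger_gap": finger opening in m.
Only numpy, scipy, OpenCV 4.12 (cv2) and the standard library are available. Lean on these libraries where they do the work, as an engineer would, in place of code of your own. Each camera call takes 0.05 s, during which the arm holds its last target. There are 200 camera calls.

## Task

The sample on the square order pad shows which kind of print, bracket or star knob, is ordered. Check one piece of that kind, and never one of the other kind: lay it flat and centred under the pad of the toggle clamp, swing the clamp over centre down onto it, let go so that it holds by itself for a second, then swing the clamp back to fully open. In the end all pieces of the ordered kind (the checked one too) lie flat in the cardboard parcel box and all pieces of the other kind lie flat in the grey stock tray, none on top of another, with the clamp left fully open and the spool, bottle and scraper left where they are.

Things in the scene. Friction and masses are not known exactly. Their poses are not given: they have to be found in the camera images.
- bracket_1: orange printed bracket, loose: a straight bar 80 x 36 x 24 mm (x, y, z) with two dark holes and a slot on top; plain box outside. Origin: centre of its underside; x along its length, z up. 70 g, give or take. Some may be absent (None from the start on).
- bracket_2: orange printed bracket, loose: a straight bar 80 x 36 x 24 mm (x, y, z) with two dark holes and a slot on top; plain box outside. Origin: centre of its underside; x along its length, z up. 70 g, give or take. Some may be absent (None from the start on).
- bracket_3: orange printed bracket, loose: a straight bar 80 x 36 x 24 mm (x, y, z) with two dark holes and a slot on top; plain box outside. Origin: centre of its underside; x along its length, z up. 70 g, give or take. Some may be absent (None from the start on).
- knob_1: orange printed star knob, loose: a round eight-lobed disc 62 mm across, 24 mm high, flat on top. Origin: centre of its underside, z up. 70 g, give or take. Some may be absent (None from the start on).
- knob_2: orange printed star knob, loose: a round eight-lobed disc 62 mm across, 24 mm high, flat on top. Origin: centre of its underside, z up. 70 g, give or take. Some may be absent (None from the start on).
- knob_3: orange printed star knob, loose: a round eight-lobed disc 62 mm across, 24 mm high, flat on top. Origin: centre of its underside, z up. 70 g, give or take. Some may be absent (None from the start on).
- sample_bracket: sample piece, same look as a bracket, glued to one of the two cork stands at the far side of the bench; not to be handled. Origin: centre of its underside.
- sample_knob: sample piece, same look as a star knob, glued to the other cork stand; not to be handled. Origin: centre of its underside.
- order_pad: the order pad: SQUARE cork stand 110 x 110 x 12 mm, fixed. The sample standing on it shows the kind ordered. (The other sample stands on a ROUND cork rest, 116 mm across.) Origin: centre of its underside. The pad and the rest change places from start to start, and so do the samples.
- fixture: check fixture, fixed: aluminium plate 200 x 100 x 10 mm on the bench with a toggle clamp. Origin: on the bench, right under the place where the clamp's pad comes down; x points towards the clamp's hinge; the plate reaches from x = -65 to +135 mm and y = -50 to +50 mm. Two steel cheeks, 34 mm long, reach 64 mm above the bench at x = 68 to 102 mm, y = -23 to +23 mm.
- check_spot (a point): point on the plate's upper face (10 mm above the bench), right under the clamp's pad; axes as the fixture's. The piece to be checked lies here, centred.
- clamp_hinge (a point): middle of the clamp's hinge pin, 85 mm along the fixture's x from the check spot, 50 mm above the bench. The pin lies along the fixture's y. The spring's torque is about 0.9 N m per rad from dead centre: with the bar down some 6 N lift the handle and the pad presses with some 10 N.
- clamp (a joint): clamp bar angle, rad: 0 = bar level over the check spot (down; about 0.02 on a piece, -0.1 on nothing); grows as the free end rises; 1.57 upright; 1.7 = end stop, leaning back from the check spot (fully open). Over-centre spring: dead centre about 0.9, below it drives the bar down, above it to the open stop, within about a second. At the start it may be anywhere and swings to one side.
- clamp_bar: the swinging bar of the clamp: 160 mm from the hinge pin to the free end, 20 mm wide, 14 mm high; the last 50 mm is a black rubber handle 24 mm wide (along the pin), 16 mm high; a round rubber pad 24 mm across sits under it 85 mm from the pin. Origin: on the hinge pin; its -x runs along the bar to the free end.
- clamp_grip (a point): point in the middle of the clamp's rubber handle, 147 mm from the hinge pin along the bar (13 mm short of the free end). With the bar down it is about 50 mm above the bench and 62 mm in front of the check spot (at the fixture's x = -62 mm).
- parcel_box: open cardboard parcel box, fixed: 240 x 170 x 55 mm outside (x, y, z), walls and floor 5 mm. Origin: centre of its underside. May be on the left or on the right.
- stock_tray: open grey plastic stock tray, fixed: same footprint, 240 x 170 mm outside, only 25 mm high, walls and floor 5 mm. Origin: centre of its underside. On the other side from the box.
- filament_spool: bystander: filament spool lying flat, 200 mm across, 60 mm high.
- solvent_bottle: bystander: white bottle, 70 mm across, 170 mm high, standing.
- scraper: bystander: scraper (spatula) 140 mm long, lying at the far side of the bench.

How it is judged:
On the way, in this order (a step that is already met when the one before it is completed fails the run):
1. a piece of the ordered kind lies flat within 25 mm of the check spot and the clamp, let go by the fingers, presses on it by itself for half a second (((horizontal distance between sample_bracket and order_pad below 0.06 m and ((contact force between bracket_1 and clamp_bar above 3 N and horizontal distance between bracket_1 and check_spot below 0.025 m and z of bracket_1 in the frame of check_spot below 0.006 m and angle between bracket_1's own z axis and vertical below 0.15 rad) or (contact force between bracket_2 and clamp_bar above 3 N and horizontal distance between bracket_2 and check_spot below 0.025 m and z of bracket_2 in the frame of check_spot below 0.006 m and angle between bracket_2's own z axis and vertical below 0.15 rad) or (contact force between bracket_3 and clamp_bar above 3 N and horizontal distance between bracket_3 and check_spot below 0.025 m and z of bracket_3 in the frame of check_spot below 0.006 m and angle between bracket_3's own z axis and vertical below 0.15 rad))) or (horizontal distance between sample_knob and order_pad below 0.06 m and ((contact force between knob_1 and clamp_bar above 3 N and horizontal distance between knob_1 and check_spot below 0.025 m and z of knob_1 in the frame of check_spot below 0.006 m and angle between knob_1's own z axis and vertical below 0.15 rad) or (contact force between knob_2 and clamp_bar above 3 N and horizontal distance between knob_2 and check_spot below 0.025 m and z of knob_2 in the frame of check_spot below 0.006 m and angle between knob_2's own z axis and vertical below 0.15 rad) or (contact force between knob_3 and clamp_bar above 3 N and horizontal distance between knob_3 and check_spot below 0.025 m and z of knob_3 in the frame of check_spot below 0.006 m and angle between knob_3's own z axis and vertical below 0.15 rad)))) and contact force between the fingers and clamp_bar below 0.3 N), for 0.5 s.
2. the clamp is swung back open (over 1.5 rad) (value of joint clamp above 1.5 rad), for 0.2 s.
At the end, for the whole second after the job is handed in: All present pieces of the kind on the order pad lie flat on the floor of the parcel box and all others on the floor of the stock tray (origin inside the walls, at most 11 mm above the floor, tilted less than 0.2 rad), at rest, and the clamp is open over 1.5 rad (((horizontal distance between sample_bracket and order_pad below 0.06 m and (x of bracket_1 in the frame of parcel_box between -0.115 and 0.115 m and y of bracket_1 in the frame of parcel_box between -0.08 and 0.08 m and z of bracket_1 in the frame of parcel_box below 0.016 m and angle between bracket_1's own z axis and vertical below 0.2 rad) and (x of bracket_2 in the frame of parcel_box between -0.115 and 0.115 m and y of bracket_2 in the frame of parcel_box between -0.08 and 0.08 m and z of bracket_2 in the frame of parcel_box below 0.016 m and angle between bracket_2's own z axis and vertical below 0.2 rad) and (x of bracket_3 in the frame of parcel_box between -0.115 and 0.115 m and y of bracket_3 in the frame of parcel_box between -0.08 and 0.08 m and z of bracket_3 in the frame of parcel_box below 0.016 m and angle between bracket_3's own z axis and vertical below 0.2 rad) and (x of knob_1 in the frame of stock_tray between -0.115 and 0.115 m and y of knob_1 in the frame of stock_tray between -0.08 and 0.08 m and z of knob_1 in the frame of stock_tray below 0.016 m and angle between knob_1's own z axis and vertical below 0.2 rad) and (x of knob_2 in the frame of stock_tray between -0.115 and 0.115 m and y of knob_2 in the frame of stock_tray between -0.08 and 0.08 m and z of knob_2 in the frame of stock_tray below 0.016 m and angle between knob_2's own z axis and vertical below 0.2 rad) and (x of knob_3 in the frame of stock_tray between -0.115 and 0.115 m and y of knob_3 in the frame of stock_tray between -0.08 and 0.08 m and z of knob_3 in the frame of stock_tray below 0.016 m and angle between knob_3's own z axis and vertical below 0.2 rad)) or (horizontal distance between sample_knob and order_pad below 0.06 m and (x of knob_1 in the frame of parcel_box between -0.115 and 0.115 m and y of knob_1 in the frame of parcel_box between -0.08 and 0.08 m and z of knob_1 in the frame of parcel_box below 0.016 m and angle between knob_1's own z axis and vertical below 0.2 rad) and (x of knob_2 in the frame of parcel_box between -0.115 and 0.115 m and y of knob_2 in the frame of parcel_box between -0.08 and 0.08 m and z of knob_2 in the frame of parcel_box below 0.016 m and angle between knob_2's own z axis and vertical below 0.2 rad) and (x of knob_3 in the frame of parcel_box between -0.115 and 0.115 m and y of knob_3 in the frame of parcel_box between -0.08 and 0.08 m and z of knob_3 in the frame of parcel_box below 0.016 m and angle between knob_3's own z axis and vertical below 0.2 rad) and (x of bracket_1 in the frame of stock_tray between -0.115 and 0.115 m and y of bracket_1 in the frame of stock_tray between -0.08 and 0.08 m and z of bracket_1 in the frame of stock_tray below 0.016 m and angle between bracket_1's own z axis and vertical below 0.2 rad) and (x of bracket_2 in the frame of stock_tray between -0.115 and 0.115 m and y of bracket_2 in the frame of stock_tray between -0.08 and 0.08 m and z of bracket_2 in the frame of stock_tray below 0.016 m and angle between bracket_2's own z axis and vertical below 0.2 rad) and (x of bracket_3 in the frame of stock_tray between -0.115 and 0.115 m and y of bracket_3 in the frame of stock_tray between -0.08 and 0.08 m and z of bracket_3 in the frame of stock_tray below 0.016 m and angle between bracket_3's own z axis and vertical below 0.2 rad))) and value of joint clamp above 1.5 rad and linear speed of each of bracket_1, bracket_2, bracket_3, knob_1, knob_2, knob_3 below 0.02 m/s); the robot touches nothing.
It fails at once if the clamp presses on a piece of the kind not ordered ((horizontal distance between sample_bracket and order_pad below 0.06 m and contact force between any of knob_1, knob_2, knob_3 and clamp_bar above 3 N) or (horizontal distance between sample_knob and order_pad below 0.06 m and contact force between any of bracket_1, bracket_2, bracket_3 and clamp_bar above 3 N)).
It fails at once if the spool, bottle or scraper is moved by more than 3 cm (distance of any of filament_spool, solvent_bottle, scraper from where it was at the start of the episode above 0.03 m).
Of bracket_2, bracket_3, knob_2, knob_3 only 1 to 3 are there at a start; the rules pass over those that are not, and their reading is None.
At some moment in a run one of bracket_1, bracket_2, bracket_3, knob_1, knob_2, knob_3 may be knocked a few centimetres aside while the robot is not near it.
Once in a run the grip may slacken for a moment while it holds something.
It also fails if it takes over 210 s, if anything falls off the work surface, if the arm or the gripper's body presses on something with over 40 N, if the wrist force passes 120 N, or if a joint passes its speed limit or range.

## Working session

There is one attempt and no reset: what is moved stays moved. The work goes in short steps, Python scripts to look and compute and a tool call to move; the robot and the scene stay as the last step left them, time stands still between calls to the robot, and variables do not carry over. Pictures are saved under pics/ and viewed, about 12 in all and at most 16, crops included, and the job is handed in when it is done.

Besides the shell and the picture viewer there is one more tool, called after "Call:" in YAML: its name, and indented under it one key for each argument. carry_out: Moves the arm, as the interface text tells. Its arguments: {"type":"object","properties":{"increments":{"type":"string"}},"required":["increments"]}

```bash
mkdir -p pics; cat > h.py <<'E'
import numpy as np, cv2
from rig import readout, vision, workorder, env
def snap(n,save=None):
    p=vision.camera_params(n); im,d=vision.snapshot(n)
    if save: cv2.imwrite('pics/'+save,im[:,:,::-1])
    return im,d,p
def cloud(d,p):
    K=np.array(p['intrinsics']);R=np.array(p['rotation']);t=np.array(p['xyz'])
    v,u=np.mgrid[:d.shape[0],:d.shape[1]]
    c=np.stack([(u-K[0,2])/K[0,0]*d,(v-K[1,2])/K[1,1]*d,d],-1)
    return c@R.T+t
def orange(im):
    h=cv2.cvtColor(im,cv2.COLOR_RGB2HSV)
    return cv2.inRange(h,(3,130,80),(22,255,255))
E
python3 - <<'E'
from h import *
for n in('scene','side'):
    im,d,p=snap(n,n+'1.png'); print(n,p); W=cloud(d,p); np.save(n+'W.npy',W)
    m=orange(im); k,l,s,c=cv2.connectedComponentsWithStats(m)
    for i in range(1,k):
        if s[i,4]>60:
            w=W[(l==i)&(d>0)]; top=w[w[:,2]>np.percentile(w[:,2],90)-.006]
            print(i,s[i],c[i].round(),w.mean(0).round(3),'top',top.mean(0).round(3),cv2.minAreaRect((top[:,:2]*1000).astype(np.float32)))
s=readout.observe(); print(s['tool_pos'],s['orientation'],s['finger_gap'])
a=cv2.imread('pics/scene1.png');b=cv2.imread('pics/side1.png')
cv2.imwrite('pics/both.png',cv2.resize(np.vstack([a,b]),None,fx=.71,fy=.71))
E
```

```text
scene {'intrinsics': array([[462.37771576,   0.        , 277.09059642],
       [  0.        , 462.37771576, 210.37753469],
       [  0.        ,   0.        ,   1.        ]]), 'xyz': array([0.9947064 , 0.57641381, 0.85015416]), 'rotation': array([ 0.28087656,  0.88892323, -0.3474808 , -0.10090069])}Traceback (most recent call last):
  File "<stdin>", line 3, in <module>
  File "h.py", line 11, in cloud
    return c@R.T+t
           ~^~~~
ValueError: matmul: Input operand 1 has a mismatch in its core dimension 0, with gufunc signature (n?,k),(k,m?)->(n?,m?) (size 4 is different from 3)
```

View pics/scene1.png

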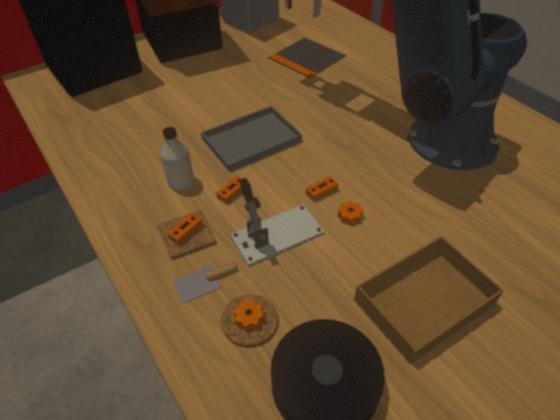

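The square pad (186,233) carries a bracket, so brackets are ordered. Loose pieces are brackets at (231,189) and (322,187) and a knob at (350,211). The box is at (428,295), the tray at (252,138), and the clamp looks raised.

```bash
sed -i "s/R=np.array(p\['rotation'\])/R=Rot.from_quat(p['rotation']).as_matrix()/; 1a from scipy.spatial.transform import Rotation as Rot" h.py
cat > look.py <<'E'
from h import *
import sys
tag=sys.argv[1]
for n in('scene','side'):
    im,d,p=snap(n,n+tag+'.png'); W=cloud(d,p); np.save(n+'W.npy',W)
    print(n,np.round(p['xyz'],3))
    m=orange(im); k,l,s,c=cv2.connectedComponentsWithStats(m)
    for i in range(1,k):
        w=W[(l==i)&(d>0)]
        if s[i,4]>60 and len(w)>20 and w[:,0].max()<1 and w[:,0].min()>-.2:
            top=w[w[:,2]>np.percentile(w[:,2],90)-.006]
            r=cv2.minAreaRect((top[:,:2]*1000).astype(np.float32))
            print(s[i],c[i].round(),'top',top.mean(0).round(3),np.round(r[0]),np.round(r[1]),round(r[2]))
s=readout.observe(); print(s['time_s'],s['tool_pos'],s['orientation'],s['finger_gap'])
E
python3 look.py 1
python3 - <<'E'
import numpy as np
W=np.load('sceneW.npy')
for n,(u,v) in dict(box=(428,295),tray=(252,138),plateA=(235,238),plateB=(305,210),plateC=(323,232),plateD=(248,260),boxc=(358,293),boxd=(440,243),boxe=(499,291),boxf=(417,352),bot=(170,132),barA=(243,182),barB=(254,213),ch=(262,236),t1=(202,138),t2=(266,110),t3=(301,137),t4=(233,166),pad=(205,245)).items(): print(n,W[v,u].round(3))
E
```

```text
scene [0.995 0.576 0.85 ]
side [0.333 0.566 0.798]
0.15 [ 0.14603327 -0.52994709  0.19612768] [-0.70071491 -0.09507736  0.70074478 -0.09442286] 0.09315771394971151
box [0.444 0.317 0.004]
tray [ 0.464 -0.34   0.006]
plateA [ 0.697 -0.05   0.007]
plateB [ 0.512 -0.023  0.01 ]
plateC [0.519 0.057 0.009]
plateD [0.707 0.024 0.01 ]
boxc [0.576 0.241 0.034]
boxd [0.343 0.249 0.036]
boxe [0.355 0.408 0.054]
boxf [0.578 0.403 0.046]
bot [ 0.713 -0.296  0.17 ]
barA [ 0.681 -0.013  0.209]
barB [ 0.668 -0.002  0.119]
ch [0.662 0.015 0.054]
t1 [ 0.581 -0.427  0.004]
t2 [ 0.364 -0.417  0.017]
t3 [ 0.352 -0.254  0.013]
t4 [ 0.574 -0.262  0.013]
pad [ 0.765 -0.072  0.007]
```

View pics/side1.png

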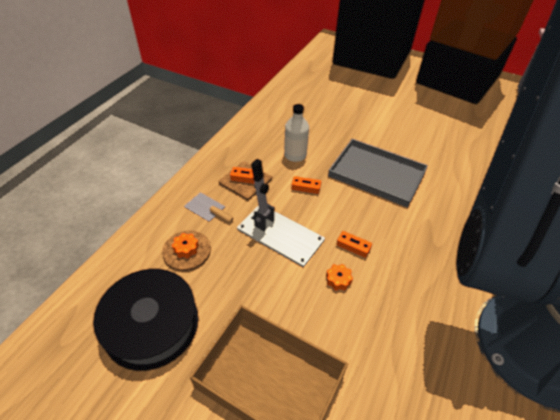

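Both views agree: two loose brackets at (306,185) and (354,243), one knob at (340,277), and the clamp upright/open. The orange mask found nothing, so I'll check it.

```bash
python3 - <<'E'
from h import *
im=cv2.imread('pics/side1.png')[:,:,::-1]; h=cv2.cvtColor(im.copy(),cv2.COLOR_RGB2HSV)
W=np.load('sideW.npy')
for u,v in((300,184),(366,248),(345,268),(230,280)):print(h[v,u],W[v,u])
m=orange(im.copy()); k,l,s,c=cv2.connectedComponentsWithStats(m); print(s[s[:,4]>50],[ (np.nanmin(W[l==i][:,0]),np.nanmax(W[l==i][:,0])) for i in range(1,k) if s[i,4]>50])
E
```

```text
[ 12 234 241] [ 0.63395337 -0.17533221  0.01961295]
[ 12 224 240] [ 0.3997711  -0.05106425  0.02178558]
[ 13 222 243] [0.42338852 0.02698984 0.02244118]
[ 16 145 222] [6.47559250e-01 1.68411107e-01 5.75474355e-04]
[[     0      0    560    413 120542]
 [     0     28    560    392 114527]] [(np.float64(-0.0418811509562978), np.float64(1.5170272498926944))]
```

```bash
sed -i 's/(3,130,80),(22,255,255)/(4,195,120),(15,255,255)/' h.py; python3 look.py 2
python3 - <<'E'
from h import *
# plate: light low-saturation pixels at z 5..15mm
for n in('scene','side'):
    im=cv2.imread(f'pics/{n}2.png'); W=np.load(n+'W.npy'); h=cv2.cvtColor(im,cv2.COLOR_BGR2HSV)
    m=(h[...,1]<60)&(h[...,2]>110)&(abs(W[...,2]-.01)<.006)&(abs(W[...,0]-.6)<.15)&(abs(W[...,1])<.12)
    print(n,cv2.minAreaRect((W[m][:,:2]*1000).astype(np.float32)),m.sum())
    for nm,(z0,z1,x0,x1,y0,y1) in dict(box=(.046,.062,.28,.64,.15,.5),tray=(.018,.032,.28,.64,-.5,-.2),bar=(.09,.3,.5,.75,-.1,.1)).items():
        q=(W[...,2]>z0)&(W[...,2]<z1)&(W[...,0]>x0)&(W[...,0]<x1)&(W[...,1]>y0)&(W[...,1]<y1)
        if nm=='tray': q&=h[...,1]<100
        q=cv2.morphologyEx(q.astype(np.uint8),cv2.MORPH_OPEN,np.ones((2,2)))>0
        w=W[q]; print(nm,cv2.minAreaRect((w[:,:2]*1000).astype(np.float32)),w.min(0).round(3),w.max(0).round(3))
E
```

```text
scene [0.995 0.576 0.85 ]
[269  54  47  21 235] [291.  64.] top [ 0.131 -0.609  0.002] [ 131. -607.] [ 36. 199.] 11
[217 176  24  22 204] [229. 188.] top [ 0.63  -0.187  0.023] [ 624. -188.] [77. 34.] 14
[307 177  31  19 238] [321. 186.] top [ 0.435 -0.056  0.023] [433. -57.] [38. 77.] 90
[338 201  25  19 296] [350. 210.] top [0.43  0.049 0.023] [430.  48.] [55. 55.] 73
[168 213  34  27 312] [184. 226.] top [ 0.785 -0.128  0.035] [ 784. -129.] [80. 38.] 17
[234 299  30  27 493] [248. 312.] top [0.784 0.15  0.035] [784. 149.] [56. 57.] 23
side [0.333 0.566 0.798]
[230 167  24  17 300] [242. 175.] top [ 0.784 -0.115  0.045] [755. -65.] [ 58. 190.] 33
[292 177  29  17 373] [306. 185.] top [ 0.621 -0.185  0.023] [ 622. -188.] [77. 40.] 17
[337 231  35  27 499] [354. 244.] top [ 0.431 -0.054  0.023] [432. -55.] [37. 77.] 88
[172 233  27  25 472] [185. 245.] top [0.783 0.151 0.035] [784. 149.] [56. 59.] 23
[327 264  26  27 469] [339. 277.] top [0.429 0.052 0.023] [428.  51.] [58. 56.] 76
0.25 [ 0.14605608 -0.5300895   0.19630114] [-0.70071881 -0.09492593  0.70074068 -0.09457649] 0.09327090
[... 412 characters left out ...]
 ((781.7200317382812, 182.8731689453125), (894.1558837890625, 37.883445739746094), 59.151458740234375) [ 0.564 -0.208 -0.003] [0.995 0.576 0.85 ]
side ((607.8930053710938, -4.315879821777344), (103.37933349609375, 199.61734008789062), 83.243408203125) 2146
box ((458.61822509765625, 394.006591796875), (246.89247131347656, 346.1923522949219), 0.7004393935203552) [ 0.333  0.22  -0.004] [0.582 0.566 0.798]
tray ((459.1943664550781, 62.65777587890625), (245.3623504638672, 1007.550048828125), 0.3924816846847534) [ 0.333 -0.442 -0.005] [0.584 0.566 0.798]
bar ((566.05322265625, 173.9234619140625), (39.823482513427734, 910.5652465820312), 28.24322509765625) [ 0.333 -0.225 -0.004] [0.785 0.566 0.798]
```

```bash
cat > go.py <<'E'
# usage: go.py x y z(mm) yaw_of_jaw_axis(deg): prints remaining shift and turn (tool pointing down)
from h import *; import sys
s=readout.observe(); R=Rot.from_quat(s['orientation']).as_matrix(); p=np.array(s['tool_pos'])*1000
yaw=np.degrees(np.arctan2(R[1,1],R[0,1]))
print('t',round(s['time_s'],1),'tcp',p.round(1),'gap',round(s['finger_gap']*1000,1),'F',np.round(s['contact_force'],1),'jawyaw',yaw.round(1),'axis x',R[:,0].round(3),'q',np.round(s['q'],2))
if len(sys.argv)>4:
    a=list(map(float,sys.argv[1:5])); dy=(a[3]-yaw+90)%180-90
    x=R[:,0]; rv=np.degrees(np.cross(x,[0,0,-1]))
    print('shift',(np.array(a[:3])-p).round(1),'turn z',round(dy,1),'level',rv.round(2))
E
python3 go.py 432 -56 120 89
```

```text
t 0.2 tcp [ 146.1 -530.1  196.3] gap 93.3 F [ 0.2 -0.2 -0.3] jawyaw -74.6 axis x [-0.  0. -1.] q [-1.39  0.35  1.65 -0.    1.14 -0.08]
shift [285.9 474.1 -76.3] turn z -16.4 level [-0.03 -0.01 -0.  ]
```

Call:
carry_out:
  increments: "93 24 40 0 0 0 -2; 93 24 40 0 0 0 -2; 93 24 40 0 0 0 -2; 93 24 40 0 0 0 -2; 93 24 40 0 0 0 -2; 93 24 40 0 0 0 -2; 93 24 40 0 0 0 -2; 93 24 40 0 0 0 -2; 93 24 40 -5 0 0 0; 93 20 35 -10 0 0 0"

```text
time_s: 1.25
tool_pos: [0.386, -0.1229, 0.1817]
orientation: [0.709, -0.012, -0.705, -0.01]
contact_force: [-0.1, -0.7, -0.3]
finger_gap: 0.0927
```

```bash
python3 go.py 432 -56 120 89
```

```text
t 1.2 tcp [ 386.  -122.9  181.7] gap 92.7 F [-0.1 -0.7 -0.3] jawyaw -91.8 axis x [ 0.004 -0.003 -1.   ] q [-0.42  0.1   2.02 -0.    1.02  1.18]
shift [ 46.   66.9 -61.7] turn z 0.8 level [0.15 0.25 0.  ]
```

Call:
carry_out:
  increments: "93 20 30 -15 0.1 0.2 0.5; 93 20 30 -20 0 0 0; 93 6 7 -27 0 0 0; 93 0 0 0 0 0 0"

```text
time_s: 1.65
tool_pos: [0.4349, -0.0486, 0.1178]
orientation: [0.708, -0.006, -0.706, -0.005]
contact_force: [-0.7, 0.3, 0.0]
finger_gap: 0.0927
```

```bash
cat > wr.py <<'E'
# wrist view: orange blobs cast on plane z (equidistant fisheye)
from h import *; import sys
z=float(sys.argv[1]); im,d,p=snap('wrist',sys.argv[2])
K=np.array(p['intrinsics']);R=Rot.from_quat(p['rotation']).as_matrix();t=np.array(p['xyz'])
m=orange(im); cs,_=cv2.findContours(m,cv2.RETR_EXTERNAL,cv2.CHAIN_APPROX_NONE)
for c in cs:
    if cv2.contourArea(c)<300: continue
    q=c[:,0].astype(float); a=(q-[K[0,2],K[1,2]])/[K[0,0],K[1,1]]; r=np.linalg.norm(a,axis=1)+1e-9
    ray=np.c_[a*(np.sin(r)/r)[:,None],np.cos(r)]@R.T
    w=t+ray*((z-t[2])/ray[:,2])[:,None]
    rc=cv2.minAreaRect((w[:,:2]*1000).astype(np.float32)); print(cv2.boundingRect(c),np.round(rc[0],1),np.round(rc[1],1),round(rc[2],1))
E
python3 go.py 432 -56 120 89; python3 wr.py 0.024 w1.png
```

```text
t 1.6 tcp [434.9 -48.6 117.8] gap 92.7 F [-0.7  0.3  0. ] jawyaw -90.9 axis x [ 0.003 -0.001 -1.   ] q [-0.22  0.26  2.01 -0.    0.87  1.37]
shift [-2.9 -7.4  2.2] turn z -0.1 level [0.07 0.15 0.  ]
(150, 182, 57, 61) [429.6  48.8] [54.5 57.1] 74.9
(270, 165, 40, 84) [432.3 -57.2] [35.1 79.4] 89.2
(408, 0, 46, 53) [ 607.7 -191.9] [52.9 35. ] 15.4
```

View pics/w1.png

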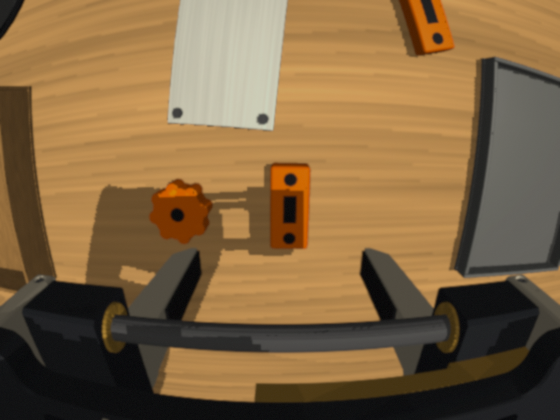

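The wrist view shows bracket A at (290,206), knob at (178,212) and no other nearby pieces. The measurement (432,-57) has the right size. Descending.

Call:
carry_out:
  increments: "93 -3 -9 -30 0 0 0; 93 0 0 -30 0 0 0; 93 0 0 -28 0 0 0; 93 0 0 -12 0 0 0; 93 0 0 0 0 0 0"

```text
time_s: 2.2
tool_pos: [0.4353, -0.0636, 0.0235]
orientation: [0.712, -0.009, -0.702, -0.006]
contact_force: [-0.4, -0.1, 0.2]
finger_gap: 0.0928
```

```bash
python3 go.py 432 -57 14 89
```

```text
t 2.2 tcp [435.3 -63.6  23.5] gap 92.8 F [-0.4 -0.1  0.2] jawyaw -91.2 axis x [ 0.014 -0.005 -1.   ] q [-0.25  0.44  2.07 -0.    0.62  1.34]
shift [-3.3  6.6 -9.5] turn z 0.2 level [0.26 0.82 0.  ]
```

Call:
carry_out:
  increments: "93 -3 6 -5 0.3 0.8 0; 93 0 0 -5 0 0 0; 93 0 0 0 0 0 0; 30 0 0 0 0 0 0; 30 0 0 0 0 0 0; 30 0 0 0 0 0 0; 30 0 0 0 0 0 0; 30 0 0 0 0 0 0; 30 0 0 0 0 0 0; 30 0 0 0 0 0 0"

```text
time_s: 3.2
tool_pos: [0.4346, -0.0589, 0.0175]
orientation: [0.709, -0.008, -0.705, -0.008]
contact_force: [0.1, -0.7, -0.4]
finger_gap: 0.0415
```

```bash
python3 go.py 573.5 0 110 82.8
```

```text
t 3.2 tcp [434.6 -58.9  17.5] gap 41.5 F [ 0.1 -0.7 -0.4] jawyaw -91.3 axis x [ 0.006 -0.001 -1.   ] q [-0.24  0.45  2.07  0.    0.61  1.35]
shift [138.9  58.9  92.5] turn z -5.9 level [0.03 0.34 0.  ]
```

Call:
carry_out:
  increments: "20 0 0 0 0 0 0; 20 0 0 0 0 0 0; 20 0 0 0 0 0 0; 20 0 0 20 0 0 0; 20 0 0 30 0 0 -1; 20 0 0 30 0 0 -1; 20 15 10 10 0 0 -1; 20 25 12 0 0 0 -1; 20 25 12 0 0 0 -1; 20 25 12 0 0 0 -1"

```text
time_s: 4.2
tool_pos: [0.5244, -0.012, 0.1116]
orientation: [0.707, -0.047, -0.704, -0.047]
contact_force: [-0.4, -0.5, -0.2]
finger_gap: 0.02
```

```bash
python3 go.py 573.5 0 70 82.8
```

```text
t 4.2 tcp [524.4 -12.  111.6] gap 20.0 F [-0.4 -0.5 -0.2] jawyaw -97.6 axis x [ 0.004 -0.    -1.   ] q [-0.11  0.41  1.8   0.    0.93  1.59]
shift [ 49.1  12.  -41.6] turn z 0.4 level [0.   0.24 0.  ]
```

The gap is 20 mm, so the bracket has been lost (the grip slackened or was lost on the lift). Looking.

Call:
carry_out:
  increments: "93 -30 -10 10 0 0 0; 93 0 0 0 0 0 0; 93 0 0 0 0 0 0; 93 0 0 0 0 0 0; 93 0 0 0 0 0 0; 93 0 0 0 0 0 0; 93 0 0 0 0 0 0; 93 0 0 0 0 0 0; 93 0 0 0 0 0 0; 93 0 0 0 0 0 0"

```text
time_s: 5.2
tool_pos: [0.4971, -0.0208, 0.1202]
orientation: [0.707, -0.046, -0.704, -0.047]
contact_force: [-0.8, 0.5, -0.1]
finger_gap: 0.0922
```

```bash
python3 look.py 3; python3 go.py; python3 wr.py 0.024 w2.png
```

```text
scene [0.995 0.576 0.85 ]
[269  54  28  16 107] [281.  60.] top [ 0.143 -0.652  0.002] [ 143. -638.] [ 32. 131.] 3
[217 176  24  23 213] [229. 188.] top [ 0.63  -0.186  0.023] [ 623. -187.] [77. 37.] 16
[307 178  31  18 202] [321. 187.] top [ 0.44  -0.053  0.023] [433. -55.] [38. 79.] 86
[340 201  20   8  86] [348. 205.] top [0.422 0.033 0.023] [419.  34.] [20. 45.] 70
[168 213  33  27 320] [184. 226.] top [ 0.785 -0.128  0.035] [ 783. -129.] [81. 38.] 17
[234 299  30  27 504] [248. 312.] top [0.784 0.15  0.035] [784. 149.] [58. 56.] 21
side [0.333 0.566 0.798]
[502 138  17  42 434] [510. 159.] top [ 0.128 -0.597  0.002] [ 129. -602.] [ 32. 203.] 12
[230 167  24  17 313] [242. 175.] top [ 0.783 -0.114  0.046] [750. -66.] [ 59. 193.] 37
[292 177  10  13  73] [295. 182.] top [ 0.64  -0.159  0.045] [600. -64.] [ 24. 283.] 22
[172 233  27  26 450] [185. 246.] top [0.783 0.151 0.035] [784. 149.] [56. 58.] 24
[337 232  35  26 492] [354. 244.] top [ 0.431 -0.053  0.023] [432. -55.] [37. 77.] 89
[326 264  26  27 482] [338. 277.] top [0.429 0.053 0.023] [428.  51.] [58. 55.] 76
5.3 [ 0.49712709 -0.02080027  0.12019389] [ 0.70683228 -0.04641694 -0.70430292 -0.04680799] 0.09275430354599117
t 5.3 tcp [497.1 -20.8 120.2] gap 92.8 F [ 0.2 -1.5 -0.5] jawyaw -97.6 axis x [ 0.004  0.    -1.   ] q [-0.14  0.35  1.86  0.    0.92  1.57]
(203, 254, 48, 49) [430.3  39.3] [57.3 44.5] 17.5
(305, 223, 39, 76) [432.6 -56.7] [35.3 79.9] 88.5
(411, 15, 56, 85) [ 621.1 -188.1] [78.7 34.9] 15.4
```

View pics/w2.png

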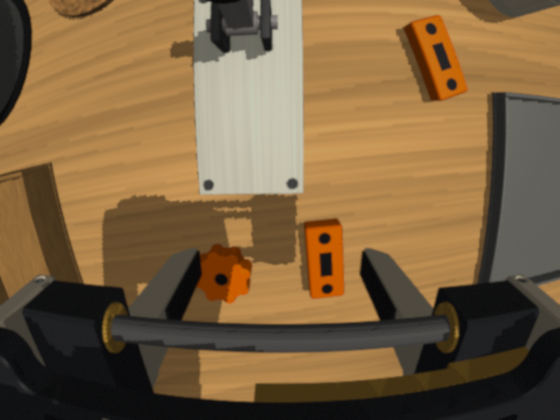

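Bracket A is unmoved at (432,-57). I'll retry, going lower and confirming the grip before lifting.

Call:
carry_out:
  increments: "93 -40 -20 -10 0 0.2 3; 93 -22 -15 -20 0 0 3; 93 0 0 -25 0 0 0; 93 0 0 -25 0 0 0; 93 0 0 0 0 0 0; 93 0 0 0 0 0 0"

```text
time_s: 5.95
tool_pos: [0.4339, -0.0571, 0.0396]
orientation: [0.708, -0.008, -0.706, -0.008]
contact_force: [0.7, -0.6, 1.1]
finger_gap: 0.0929
```

```bash
python3 go.py 432.5 -57 14 89
```

```text
t 6.0 tcp [433.9 -57.1  39.6] gap 92.9 F [ 0.7 -0.6  1.1] jawyaw -91.3 axis x [ 0.004 -0.    -1.   ] q [-0.24  0.41  2.06  0.    0.67  1.35]
shift [ -1.4   0.1 -25.6] turn z 0.3 level [0.   0.22 0.  ]
```

Call:
carry_out:
  increments: "60 -1 0 -15 0 0.2 0.3; 20 0 0 -11 0 0 0; 20 0 0 0 0 0 0; 20 0 0 0 0 0 0; 20 0 0 0 0 0 0; 20 0 0 0 0 0 0; 20 0 0 0 0 0 0; 20 0 0 0 0 0 0; 20 0 0 0 0 0 0; 20 0 0 0 0 0 0"

```text
time_s: 6.95
tool_pos: [0.4369, -0.0575, 0.0181]
orientation: [0.71, -0.006, -0.704, -0.005]
contact_force: [-0.4, -0.6, 0.5]
finger_gap: 0.0212
```

```bash
python3 go.py 573.5 0 110 82.8
```

```text
t 7.0 tcp [436.9 -57.5  18.1] gap 21.2 F [-0.4 -0.6  0.5] jawyaw -90.9 axis x [ 0.008 -0.002 -1.   ] q [-0.24  0.45  2.07  0.    0.62  1.35]
shift [136.6  57.5  91.9] turn z -6.3 level [0.11 0.48 0.  ]
```

The fingers closed to 21 mm without gripping anything; looking from here.

```bash
python3 -c "
from h import *
a=snap('wrist');b=snap('side');c=snap('scene')
A=a[0];S=cv2.resize(b[0][170:310,260:440],None,fx=3,fy=3)
cv2.imwrite('pics/w3.png',cv2.resize(np.hstack([A[:,60:],S]),None,fx=.76,fy=.76)[:,:,::-1])
print(env.tip_reach)"
```

```text
0.011
```

View pics/w3.png

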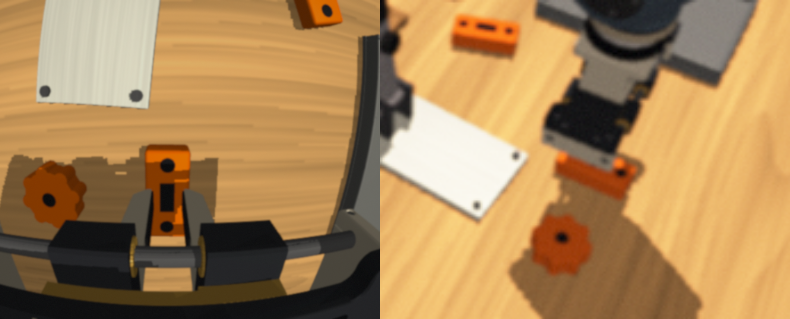

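```bash
python3 - <<'E'
from h import *
im,d,p=snap('wrist')
K=np.array(p['intrinsics']);R=Rot.from_quat(p['rotation']).as_matrix();t=np.array(p['xyz'])
v,u=np.mgrid[:420,:560]; ax=(u-K[0,2])/K[0,0]; ay=(v-K[1,2])/K[1,1]; r=np.hypot(ax,ay)+1e-9
tn=np.tan(np.minimum(r,1.5)); W=(np.stack([ax/r*tn*d,ay/r*tn*d,d],-1))@R.T+t
print(t)
s=1/.76
for (x,y) in [(140,200),(150,195),(153,205),(147,230),(190,195),(198,200),(195,230),(168,175),(165,230),(100,130),(50,180)]:
    U,V=int(60+x*s),int(y*s); print((U,V),im[V,U],W[V,U].round(3))
E
```

```text
[ 0.51940311 -0.05865989  0.20786012]
(244, 263) [89 83 71] [ 0.446 -0.039  0.059]
(257, 256) [87 81 70] [ 0.446 -0.045  0.051]
(261, 269) [22 14 10] [ 0.442 -0.048  0.057]
(253, 302) [51 49 41] [ 0.444 -0.046  0.093]
(310, 256) [88 83 71] [ 0.446 -0.073  0.051]
(320, 263) [88 83 71] [ 0.445 -0.078  0.058]
(316, 302) [88 82 71] [ 0.445 -0.072  0.095]
(281, 230) [134  59   0] [ 0.451 -0.058  0.025]
(277, 302) [12 12 12] [ 0.4   -0.055  0.025]
(191, 171) [198 149  87] [0.484 0.001 0.   ]
(125, 236) [133  57   0] [0.448 0.044 0.026]
```

```bash
cat > fing.py <<'E'
from h import *
im,d,p=snap('wrist')
K=np.array(p['intrinsics']);R=Rot.from_quat(p['rotation']).as_matrix();t=np.array(p['xyz'])
v,u=np.mgrid[:420,:560]; ax=(u-K[0,2])/K[0,0]; ay=(v-K[1,2])/K[1,1]; r=np.hypot(ax,ay)+1e-9
tn=np.tan(np.minimum(r,1.5)); W=(np.stack([ax/r*tn*d,ay/r*tn*d,d],-1))@R.T+t
h=cv2.cvtColor(im,cv2.COLOR_RGB2HSV)
tp=np.array(readout.observe()['tool_pos'])
m=(h[...,1]<90)&(d>0)&(abs(W[...,0]-tp[0])<.03)&(abs(W[...,1]-tp[1])<.08)&(W[...,2]<tp[2]+.07)&(W[...,2]>tp[2]-.02)&(h[...,2]>40)
w=W[m]; print('tcp',tp.round(4),'n',m.sum(),'z pct',np.percentile(w[:,2],[0,1,5,10,25]).round(3))
for sg in(1,-1):
    q=w[(w[:,1]-tp[1])*sg>0]; q=q[q[:,2]<np.percentile(q[:,2],3)]; print(sg,(q.mean(0)-tp).round(4))
E
python3 fing.py
```

```text
tcp [ 0.4369 -0.0574  0.0181] n 2358 z pct [0.002 0.044 0.048 0.051 0.06 ]
1 [0.0086 0.015  0.0256]
-1 [ 0.0088 -0.0149  0.0267]
```

Call:
carry_out:
  increments: "93 0 0 0 0 0 0; 93 0 0 0 0 0 0; 93 0 0 0 0 0 0; 93 0 0 0 0 0 0; 93 0 0 0 0 0 0; 93 0 0 0 0 0 0; 93 0 0 0 0 0 0; 93 0 0 0 0 0 0; 93 0 0 0 0 0 0; 93 0 0 0 0 0 0"

```text
time_s: 8.2
tool_pos: [0.4368, -0.0574, 0.018]
orientation: [0.71, -0.006, -0.704, -0.005]
contact_force: [0.0, 0.1, -0.5]
finger_gap: 0.0922
```

```bash
python3 fing.py; python3 go.py
```

```text
tcp [ 0.4368 -0.0574  0.018 ] n 2071 z pct [0.041 0.044 0.047 0.051 0.059]
1 [0.01   0.0494 0.0258]
-1 [ 0.0083 -0.0497  0.0271]
t 8.2 tcp [436.8 -57.4  18. ] gap 92.4 F [ 0.1 -0.2 -0.8] jawyaw -91.0 axis x [ 0.008 -0.002 -1.   ] q [-0.24  0.45  2.07  0.    0.61  1.35]
```

Wrist depth shows the fingertips really at z≈0.043 m, about 36 mm higher than the reported TCP implies. I'll go down in steps, watching the force.

Call:
carry_out:
  increments: "93 -4 0 -8 0.1 0.5 0; 93 0 0 -8 0 0 0; 93 0 0 -4 0 0 0; 93 0 0 0 0 0 0"

```text
time_s: 8.65
tool_pos: [0.4321, -0.0574, -0.0041]
orientation: [-0.706, 0.006, 0.708, 0.006]
contact_force: [-0.1, 1.3, 0.1]
finger_gap: 0.0931
```

```bash
python3 go.py 432.5 -57 14 89; python3 fing.py
```

```text
t 8.7 tcp [432.1 -57.4  -4.1] gap 93.1 F [-0.1  1.3  0.1] jawyaw -90.9 axis x [-0.002  0.    -1.   ] q [-0.24  0.5   2.08 -0.    0.57  1.35]
shift [ 0.4  0.4 18.1] turn z -0.1 level [-0.01 -0.12 -0.  ]
tcp [ 0.4322 -0.0574 -0.0039] n 2109 z pct [0.019 0.022 0.026 0.029 0.037]
1 [0.0101 0.0498 0.0255]
-1 [ 0.0083 -0.0501  0.0265]
```

Call:
carry_out:
  increments: "93 0 0 -8 0 0 0; 93 0 0 -7 0 0 0; 93 0 0 0 0 0 0; 20 0 0 0 0 0 0; 20 0 0 0 0 0 0; 20 0 0 0 0 0 0; 20 0 0 0 0 0 0; 20 0 0 0 0 0 0; 20 0 0 0 0 0 0; 20 0 0 0 0 0 0"

```text
time_s: 9.7
tool_pos: [0.4328, -0.0575, -0.0197]
orientation: [-0.707, 0.006, 0.707, 0.006]
contact_force: [-0.0, 0.4, 0.0]
finger_gap: 0.0414
```

Call:
carry_out:
  increments: "20 0 0 0 0 0 0; 20 0 0 0 0 0 0; 20 0 0 0 0 0 0; 20 0 0 0 0 0 0"

```text
time_s: 10.1
tool_pos: [0.4328, -0.0575, -0.0197]
orientation: [-0.707, 0.006, 0.707, 0.006]
contact_force: [0.5, 1.3, -0.4]
finger_gap: 0.0354
```

```bash
python3 go.py 432.5 -57 14 89; python3 fing.py
```

```text
t 10.1 tcp [432.8 -57.5 -19.7] gap 35.4 F [ 0.5  1.3 -0.4] jawyaw -90.9 axis x [-0.001 -0.    -1.   ] q [-0.24  0.53  2.08 -0.    0.53  1.35]
shift [-0.3  0.5 33.7] turn z -0.1 level [ 0.01 -0.03  0.  ]
tcp [ 0.4328 -0.0575 -0.0197] n 2318 z pct [0.003 0.006 0.011 0.014 0.022]
1 [0.0099 0.0228 0.0265]
-1 [ 0.0089 -0.0235  0.0265]
```

Gripped firmly (35.4 mm). The reported z reads about 36 mm low, so I'll use bracket bottom = reported z + 20 mm. Lifting and carrying to the check spot.

Call:
carry_out:
  increments: "20 0 0 10 0 0 0; 20 0 0 25 0 0 -1; 20 0 0 25 0 0 -1; 20 10 5 10 0 0 -1; 20 25 10 0 0 0 -1; 20 25 10 0 0 0 -1; 20 25 10 0 0 0 -1; 20 25 10 0 0 0 0; 20 15 5 0 0 0 0; 20 0 0 0 0 0 0"

```text
time_s: 11.15
tool_pos: [0.5614, -0.005, 0.0601]
orientation: [0.706, -0.045, -0.705, -0.045]
contact_force: [-0.6, -0.4, -0.4]
finger_gap: 0.0359
```

```bash
python3 go.py 573.5 0 0 82.8
```

```text
t 11.2 tcp [561.4  -5.   60.1] gap 35.9 F [-0.6 -0.4 -0.4] jawyaw -97.3 axis x [ 0.001  0.001 -1.   ] q [-0.09  0.55  1.73  0.    0.86  1.6 ]
shift [ 12.1   5.  -60.1] turn z 0.1 level [-0.03  0.08  0.  ]
```

Call:
carry_out:
  increments: "20 12 5 -20 0 0 0; 20 0 0 -20 0 0 0; 20 0 0 -15 0 0 0; 20 0 0 0 0 0 0; 20 0 0 0 0 0 0"

```text
time_s: 11.65
tool_pos: [0.5715, -0.0007, 0.0058]
orientation: [0.706, -0.045, -0.705, -0.045]
contact_force: [0.6, -0.3, -0.8]
finger_gap: 0.0357
```

```bash
python3 go.py 573.5 0 -9 82.8
```

```text
t 11.7 tcp [571.5  -0.7   5.8] gap 35.7 F [ 0.6 -0.3 -0.8] jawyaw -97.3 axis x [ 0.001  0.    -1.   ] q [-0.08  0.65  1.72  0.    0.77  1.61]
shift [  2.    0.7 -14.8] turn z 0.1 level [-0.02  0.07  0.  ]
```

Call:
carry_out:
  increments: "20 2 0.5 -8 0 0 0; 20 0 0 -5 0 0 0; 20 0 0 0 0 0 0; 20 0 0 -1 0 0 0; 93 0 0 0 0 0 0; 93 0 0 0 0 0 0; 93 0 0 0 0 0 0; 93 0 0 0 0 0 0; 93 0 0 0 0 0 0; 93 0 0 0 0 0 0"

```text
time_s: 12.65
tool_pos: [0.5748, -0.0006, -0.0065]
orientation: [0.707, -0.045, -0.704, -0.045]
contact_force: [0.8, -0.7, -0.4]
finger_gap: 0.079
```

```bash
python3 go.py 573.5 0 -9 82.8; python3 wr.py .034 w4.png
```

```text
t 12.7 tcp [574.8  -0.6  -6.5] gap 79.0 F [ 0.8 -0.7 -0.4] jawyaw -97.3 axis x [ 0.005  0.    -1.   ] q [-0.08  0.67  1.72  0.    0.75  1.62]
shift [-1.3  0.6 -2.5] turn z 0.1 level [-0.    0.29  0.  ]
(246, 200, 71, 124) [580.9  -1.5] [34.5 71.7] 81.8
(517, 94, 43, 125) [ 622.8 -162.7] [77.3 38.3] 3.6
```

Call:
carry_out:
  increments: "93 0 0 20 0 0 0; 93 0 0 35 0 0 0; 93 0 0 40 0 0 0; 93 0 0 40 0 0 0; 93 0 0 40 0 0 0; 30 0 0 40 0 0 0; 0 0 0 10 0 0 0; 0 0 0 0 0 0 0"

```text
time_s: 13.5
tool_pos: [0.5717, -0.0003, 0.2263]
orientation: [0.706, -0.045, -0.705, -0.045]
contact_force: [0.1, 0.0, 0.5]
finger_gap: 0.0737
```

```bash
python3 go.py 717 -18.3 215 82.8;  python3 wr.py .034 w5.png; python3 look.py 5 | grep -v '^\[2[36]' 
```

```text
t 13.5 tcp [ 5.717e+02 -3.000e-01  2.263e+02] gap 73.7 F [0.1 0.  0.5] jawyaw -97.3 axis x [ 0.002  0.    -1.   ] q [-0.08  0.36  1.56  0.    1.22  1.62]
shift [145.3 -18.  -11.3] turn z 0.1 level [-0.01  0.12  0.  ]
(238, 261, 42, 43) [438.9  46.4] [54.7 64. ] 73.9
(267, 148, 28, 64) [574.   -0.8] [32.3 77.5] 82.1
(401, 94, 40, 65) [ 622.9 -183. ] [77.9 34.5] 15.4
(116, 12, 50, 46) [784.7 147.8] [58.6 60.9] 23.2
(351, 0, 41, 33) [ 766.7 -135.7] [46.7 35.6] 17.3
scene [0.995 0.576 0.85 ]
[217 176  24  22 208] [229. 188.] top [ 0.629 -0.186  0.023] [ 624. -188.] [77. 36.] 15
[338 201  25  18 300] [350. 210.] top [0.429 0.049 0.023] [430.  49.] [54. 55.] 74
[168 213  33  27 320] [184. 226.] top [ 0.785 -0.128  0.035] [ 784. -130.] [80. 36.] 18
[274 212  31  20 221] [287. 222.] top [ 0.582 -0.001  0.033] [575.   1.] [35. 77.] 83
side [0.333 0.566 0.798]
[502 137  17  43 439] [510. 159.] top [ 0.128 -0.598  0.002] [ 129. -604.] [ 33. 204.] 11
[292 177  29  17 371] [306. 185.] top [ 0.62  -0.185  0.023] [ 621. -186.] [76. 38.] 16
[277 224  31  25 392] [292. 236.] top [0.571 0.005 0.033] [571.   3.] [34. 75.] 82
[172 233  27  26 469] [185. 245.] top [0.783 0.151 0.035] [784. 150.] [57. 59.] 22
[327 265  26  26 438] [339. 277.] top [0.429 0.052 0.023] [429.  50.] [56. 57.] 26
13.65 [ 5.70710733e-01 -2.84755902e-04  2.23663680e-01] [-0.70486059  0.04476891  0.70649354  0.04510176] 0.061859295788495645
```

View pics/w5.png

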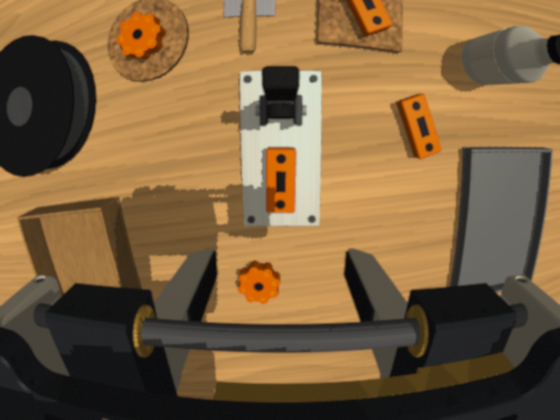

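The bracket lies flat and centred on the plate (280,180), with the bar standing upright at (280,80). Moving behind the bar with the fingers closed.

Call:
carry_out:
  increments: "0 20 -2 0 0 0 0; 0 30 -4 0 0 0 0; 0 35 -4 0 0 0 0; 0 35 -4 0 0 0 0; 0 25 -4 0 0 0 0; 0 0 0 0 0 0 0; 0 0 0 0 0 0 0"

```text
time_s: 14.35
tool_pos: [0.7157, -0.0185, 0.208]
orientation: [-0.697, 0.045, 0.714, 0.045]
contact_force: [-0.3, 0.0, 0.5]
finger_gap: 0.0053
```

```bash
python3 go.py 717 -18.3 125 82.8
```

```text
t 14.3 tcp [715.7 -18.5 208. ] gap 5.3 F [-0.3  0.   0.5] jawyaw -97.3 axis x [-0.024  0.003 -1.   ] q [-0.09  0.67  1.12  0.    1.38  1.61]
shift [  1.3   0.2 -83. ] turn z 0.1 level [-0.15 -1.36 -0.  ]
```

Call:
carry_out:
  increments: "0 3 0 -20 -0.1 -1.3 0; 0 2 0 -25 0 0 0; 0 0 0 -25 0 0 0; 0 0 0 -13 0 0 0; 0 0 0 0 0 0 0"

```text
time_s: 14.85
tool_pos: [0.7156, -0.0175, 0.1196]
orientation: [-0.704, 0.044, 0.708, 0.045]
contact_force: [0.9, -0.2, 0.4]
finger_gap: 0.0004
```

```bash
python3 go.py 620 -6 125 82.8; python3 wr.py .034 w6.png; python3 fing.py
```

```text
t 14.8 tcp [715.6 -17.5 119.6] gap 0.4 F [ 0.9 -0.2  0.4] jawyaw -97.3 axis x [-0.006  0.001 -1.   ] q [-0.09  0.73  1.22  0.    1.19  1.61]
shift [-95.6  11.5   5.4] turn z 0.1 level [-0.08 -0.33 -0.  ]
(427, 229, 37, 71) [ 630.1 -181.2] [79.9 34.5] 14.9
(73, 129, 60, 64) [785.  145.3] [59.3 68.1] 22.2
(365, 71, 65, 96) [ 783.  -130.2] [80.2 36.1] 17.2
tcp [ 0.7169 -0.0177  0.1219] n 2503 z pct [0.143 0.145 0.149 0.153 0.162]
1 [0.0092 0.0034 0.0242]
-1 [ 0.0077 -0.0045  0.0234]
```

Call:
carry_out:
  increments: "0 -20 2.5 0 0 -0.3 0; 0 -20 2.5 0 0 0 0; 0 -20 2.5 0 0 0 0; 0 -15 2 0 0 0 0; 0 -15 2 0 0 0 0; 0 -15 2 0 0 0 0"

```text
time_s: 15.55
tool_pos: [0.6195, -0.0053, 0.1329]
orientation: [0.718, -0.045, -0.693, -0.045]
contact_force: [3.6, 0.6, -1.2]
finger_gap: 0.0007
```

```bash
python3 go.py 578 -1 125 82.8
```

```text
t 15.6 tcp [619.5  -5.3 132.9] gap 0.7 F [ 3.6  0.6 -1.2] jawyaw -97.3 axis x [ 0.034 -0.002 -0.999] q [-0.08  0.53  1.55  0.    1.03  1.61]
shift [-41.5   4.3  -7.9] turn z 0.1 level [0.12 1.96 0.  ]
```

Contact force is 3.6 N, so it is pushing the bar. Continuing past dead centre.

Call:
carry_out:
  increments: "0 -15 2 -3 0 1 0; 0 -15 2 -3 0 1 0; 0 -12 1 0 0 0 0; 0 -10 1 0 0 0 0; 0 -5 0 0 0 0 0; 0 0 0 0 0 0 0; 0 0 0 0 0 0 0; 0 0 0 0 0 0 0"

```text
time_s: 16.35
tool_pos: [0.5593, 0.0013, 0.1307]
orientation: [-0.706, 0.046, 0.706, 0.044]
contact_force: [0.7, -0.7, 0.0]
finger_gap: 0.0007
```

```bash
cat > bar.py <<'E'
# dark bar pixels: angle in the fixture's x-z plane, from scene and side depth
from h import *
for n in('scene','side'):
    im,d,p=snap(n); W=cloud(d,p); h=cv2.cvtColor(im,cv2.COLOR_RGB2HSV)
    f=np.array([np.cos(-.126),np.sin(-.126)]); g=np.array([-f[1],f[0]]); q=W[...,:2]-[.5735,0]
    X=q@f; Y=q@g; Z=W[...,2]
    r=np.hypot(X-.085,Z-.05)
    m=(d>0)&(abs(Y)<.02)&(r>.1)&(r<.17)&(Z>.03)&(h[...,1]<120)&(h[...,2]<140)
    th=np.arctan2(Z[m]-.05,.085-X[m]); print(n,m.sum(),'bar angle med',np.round(np.percentile(th,[10,50,90]),2) if m.sum() else None)
E
python3 bar.py; python3 go.py; python3 look.py 6 >/dev/null; python3 -c "
import cv2,numpy as np
a=cv2.imread('pics/scene6.png')[140:290,170:370];b=cv2.imread('pics/side6.png')[130:280,190:390]
cv2.imwrite('pics/c6.png',cv2.resize(np.hstack([a,b]),None,fx=2,fy=2))"
```

```text
scene 315 bar angle med [0.03 0.09 0.98]
side 315 bar angle med [0.03 0.08 0.87]
t 16.4 tcp [559.3   1.2 130.6] gap 0.7 F [ 0.4 -0.2 -0.5] jawyaw -97.3 axis x [-0.    -0.003 -1.   ] q [-0.08  0.44  1.69 -0.    1.01  1.62]
```

View pics/c6.png

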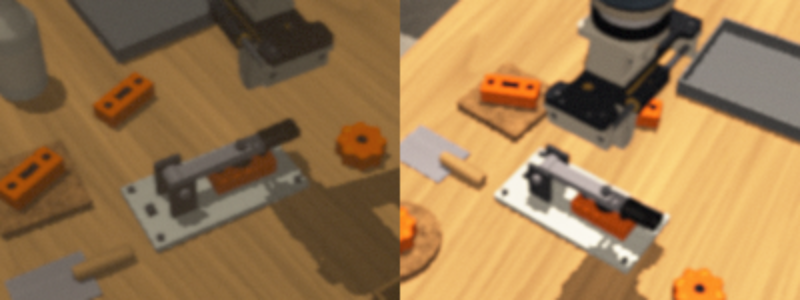

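The clamp is down on the bracket with the fingers clear. Letting it hold while I open the fingers and move above the handle.

Call:
carry_out:
  increments: "93 -10 1 0 0 0 0; 93 -15 2 0 0 0 0; 93 -15 2 0 0 0 0; 93 -8 1 0 0 0 0; 93 0 0 -10 0 0 0; 93 0 0 -10 0 0 0; 93 0 0 0 0 0 0; 93 0 0 0 0 0 0; 93 0 0 0 0 0 0; 93 0 0 0 0 0 0"

```text
time_s: 17.55
tool_pos: [0.5086, 0.0074, 0.1078]
orientation: [-0.705, 0.046, 0.706, 0.044]
contact_force: [-0.2, 0.8, 0.7]
finger_gap: 0.0759
```

Call:
carry_out:
  increments: "93 0 0 0 0 0 0; 93 0 0 0 0 0 0; 93 0 0 0 0 0 0; 93 0 0 0 0 0 0; 93 0 0 0 0 0 0"

```text
time_s: 18.05
tool_pos: [0.5091, 0.0073, 0.1083]
orientation: [-0.706, 0.046, 0.706, 0.044]
contact_force: [0.2, -0.6, -0.3]
finger_gap: 0.0933
```

```bash
python3 bar.py; python3 go.py 513 7.6 6 82.8; python3 wr.py .034 w7.png
```

```text
scene 194 bar angle med [0.01 0.07 0.09]
side 175 bar angle med [0.02 0.07 0.09]
t 18.1 tcp [509.1   7.3 108.3] gap 93.0 F [0.1 0.4 1. ] jawyaw -97.3 axis x [-0.    -0.003 -1.   ] q [-0.08  0.39  1.84 -0.    0.91  1.62]
shift [   3.9    0.3 -102.3] turn z 0.1 level [ 0.15 -0.02  0.  ]
(220, 266, 59, 50) [434.7  46.8] [54.2 54.7] 75.8
(295, 89, 7, 93) [571.2 -15.8] [ 4.7 75.5] 83.7
(259, 89, 8, 93) [574.9  13.1] [ 5.8 75.5] 82.1
(445, 27, 52, 86) [ 620.1 -181.2] [75.7 34. ] 15.3
```

View pics/w7.png

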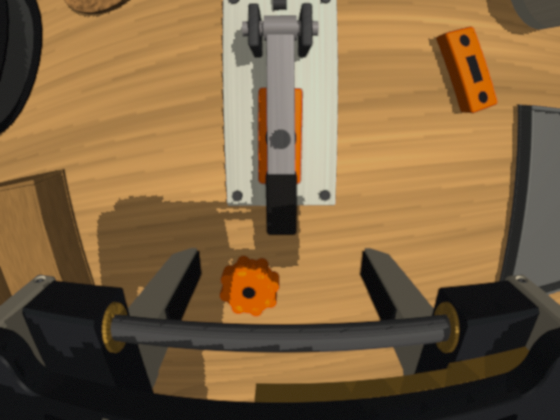

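The bar lies centred over the bracket with the handle at (281,205), in line between the fingers. Descending to grip the handle.

Call:
carry_out:
  increments: "93 4 0 -30 0.1 0 0; 93 0 0 -30 0 0 0; 93 0 0 -25 0 0 0; 93 0 0 -10 0 0 0; 93 0 0 0 0 0 0; 93 0 0 0 0 0 0"

```text
time_s: 18.8
tool_pos: [0.5147, 0.0073, 0.0122]
orientation: [0.707, -0.045, -0.704, -0.045]
contact_force: [-0.7, 0.4, -0.0]
finger_gap: 0.0927
```

```bash
python3 go.py 513 7.6 6 82.8; python3 fing.py
```

```text
t 18.8 tcp [514.7   7.3  12.2] gap 92.7 F [-0.7  0.4 -0. ] jawyaw -97.3 axis x [ 0.004 -0.001 -1.   ] q [-0.08  0.56  1.88 -0.    0.7   1.62]
shift [-1.7  0.3 -6.2] turn z 0.1 level [0.06 0.21 0.  ]
tcp [0.5149 0.0073 0.0124] n 7224 z pct [-0.     0.009  0.01   0.01   0.011]
1 [ 0.0127  0.0308 -0.003 ]
-1 [ 0.0065 -0.0348 -0.0042]
```

Call:
carry_out:
  increments: "50 -1.5 0 -6 0 0.2 0; 5 0 0 0 0 0 0; 5 0 0 0 0 0 0; 5 0 0 0 0 0 0; 5 0 0 0 0 0 0; 5 0 0 0 0 0 0; 5 0 0 0 0 0 0; 5 0 0 0 0 0 0; 5 0 0 0 0 0 0; 5 0 0 0 0 0 0"

```text
time_s: 19.85
tool_pos: [0.5149, 0.006, 0.0088]
orientation: [0.708, -0.046, -0.704, -0.043]
contact_force: [-1.6, -9.5, 0.7]
finger_gap: 0.0236
```

Call:
carry_out:
  increments: "5 0 0 0 0 0 0; 5 0 0 0 0 0 0; 5 0 0 0 0 0 0"

```text
time_s: 20.15
tool_pos: [0.5149, 0.0058, 0.0089]
orientation: [0.708, -0.046, -0.704, -0.043]
contact_force: [-0.5, -1.3, 0.2]
finger_gap: 0.0235
```

```bash
python3 go.py 513 7.6 6 82.8; python3 bar.py
```

```text
t 20.1 tcp [514.9   5.8   8.9] gap 23.5 F [-0.5 -1.3  0.2] jawyaw -97.2 axis x [ 0.005 -0.003 -1.   ] q [-0.08  0.57  1.88 -0.    0.69  1.62]
shift [-1.9  1.8 -2.9] turn z 0.0 level [0.19 0.28 0.  ]
scene 369 bar angle med [0.02 0.1  0.73]
side 45 bar angle med [-0.02  0.04  0.08]
```

Handle gripped (23.5 mm). Lifting along the arc.

Call:
carry_out:
  increments: "5 1 0 13 0 0 0; 5 2 0 13 0 0 0; 5 3.5 -0.5 14 0 0 0; 5 5 -0.5 13.5 0 0 0; 5 6 -0.5 13 0 0 0; 5 8 -1 12 0 0 0; 5 0 0 0 0 0 0"

```text
time_s: 20.95
tool_pos: [0.5396, 0.0027, 0.0901]
orientation: [0.706, -0.046, -0.705, -0.043]
contact_force: [5.9, -2.1, -8.6]
finger_gap: 0.0241
```

```bash
python3 go.py 558 0 110 82.8; python3 bar.py
```

```text
t 20.9 tcp [539.6   2.7  90.1] gap 24.1 F [ 5.9 -2.1 -8.6] jawyaw -97.2 axis x [ 0.001 -0.004 -1.   ] q [-0.08  0.47  1.77 -0.    0.9   1.62]
shift [18.4 -2.7 19.9] turn z 0.0 level [0.22 0.03 0.  ]
scene 249 bar angle med [0.6  0.65 0.68]
side 60 bar angle med [0.58 0.61 0.65]
```

Call:
carry_out:
  increments: "5 9 -1 11.5 0 0 0; 5 9.7 -1 10.5 0 0 0; 5 11 -1.5 9.5 0 0 0; 5 11.5 -1.5 8.5 0 0 0; 5 12.5 -1.5 7.5 0 0 0; 5 13 -1.5 6.5 0 0 0; 5 13 -1.5 5 0 0 0; 5 0 0 0 0 0 0"

```text
time_s: 21.85
tool_pos: [0.6089, -0.0056, 0.143]
orientation: [-0.696, 0.045, 0.715, 0.043]
contact_force: [2.3, -1.3, 2.4]
finger_gap: 0.0237
```

```bash
python3 go.py; python3 bar.py
```

```text
t 21.9 tcp [608.9  -5.6 143. ] gap 23.7 F [ 2.3 -1.3  2.4] jawyaw -97.2 axis x [-0.026 -0.001 -1.   ] q [-0.08  0.53  1.52 -0.    1.12  1.61]
scene 187 bar angle med [1.22 1.26 1.3 ]
side 153 bar angle med [1.15 1.19 1.24]
```

At about 1.22 rad, well past dead centre. Releasing.

Call:
carry_out:
  increments: "93 0 0 0 0 0 0; 93 0 0 0 0 0 0; 93 0 0 0 0 0 0; 93 0 0 0 0 0 0; 93 0 0 0 0 0 0; 93 0 0 0 0 0 0; 93 0 0 0 0 0 0; 93 0 0 0 0 0 0; 93 0 0 0 0 0 0; 93 0 0 0 0 0 0"

```text
time_s: 22.95
tool_pos: [0.6054, -0.0046, 0.1414]
orientation: [-0.695, 0.045, 0.716, 0.043]
contact_force: [-0.9, -0.1, -0.3]
finger_gap: 0.0925
```

Call:
carry_out:
  increments: "93 -15 2 5 0 1.4 0; 93 -20 2.5 0 0 0 0; 93 0 0 0 0 0 0; 93 0 0 0 0 0 0; 93 0 0 0 0 0 0"

```text
time_s: 23.45
tool_pos: [0.5679, 0.0002, 0.1478]
orientation: [-0.685, 0.046, 0.726, 0.043]
contact_force: [-0.1, -0.4, -0.1]
finger_gap: 0.0926
```

```bash
python3 bar.py; python3 go.py 573.5 0 -10 82.8; python3 wr.py .034 w8.png
```

```text
scene 156 bar angle med [1.65 1.71 1.75]
side 52 bar angle med [1.66 1.69 1.71]
t 23.6 tcp [5.681e+02 1.000e-01 1.476e+02] gap 93.0 F [-0.5  0.1 -0.8] jawyaw -97.2 axis x [-0.058 -0.001 -0.998] q [-0.08  0.47  1.61 -0.01  1.12  1.62]
shift [ 5.400e+00 -1.000e-01 -1.576e+02] turn z -0.0 level [ 0.05 -3.31  0.  ]
(230, 279, 49, 45) [442.8  45.1] [54.6 64.5] 78.1
(262, 146, 36, 79) [574.5  -0.7] [33.  78.4] 81.8
(430, 82, 44, 78) [ 623.8 -181.7] [77.9 34.4] 15.1
(76, 0, 52, 36) [774.2 153. ] [59.5 37.1] 70.0
```

The clamp is fully open (~1.7) and the bracket is still at (574,-1). Picking it up again.

Call:
carry_out:
  increments: "93 3 -1 -30 0 -3.3 0; 93 3 0 -35 0 0 0; 93 0 0 -35 0 0 0; 93 0 0 -30 0 0 0; 93 0 0 -10 0 0 0; 93 0 0 0 0 0 0; 93 0 0 0 0 0 0"

```text
time_s: 24.3
tool_pos: [0.5771, -0.0014, 0.0049]
orientation: [0.708, -0.045, -0.703, -0.044]
contact_force: [-0.1, 0.5, -0.1]
finger_gap: 0.0927
```

```bash
python3 go.py 574 -0.7 -9 82.8
```

```text
t 24.3 tcp [577.1  -1.4   4.9] gap 92.7 F [-0.1  0.5 -0.1] jawyaw -97.2 axis x [ 0.007 -0.001 -1.   ] q [-0.08  0.65  1.71 -0.    0.77  1.61]
shift [ -3.1   0.7 -13.9] turn z -0.0 level [0.07 0.38 0.  ]
```

Call:
carry_out:
  increments: "93 -3 0.7 -8 0 0.4 0; 60 0 0 -5.5 0 0 0; 20 0 0 0 0 0 0; 20 0 0 0 0 0 0; 20 0 0 0 0 0 0; 20 0 0 0 0 0 0; 20 0 0 0 0 0 0; 20 0 0 0 0 0 0; 20 0 0 0 0 0 0; 20 0 0 0 0 0 0"

```text
time_s: 25.3
tool_pos: [0.5767, -0.0008, -0.0052]
orientation: [0.708, -0.045, -0.704, -0.044]
contact_force: [-1.3, -0.0, -0.4]
finger_gap: 0.0357
```

Call:
carry_out:
  increments: "20 0 0 0 0 0 0; 20 0 0 0 0 0 0; 20 0 0 0 0 0 0; 20 0 0 20 0 0 0; 20 0 0 30 0 0 0; 20 0 0 35 0 0 0; 20 0 0 35 0 0 0; 20 -10 20 10 0 0 0; 20 -15 30 0 0 0 0; 20 -15 35 0 0 0 0"

```text
time_s: 26.3
tool_pos: [0.5355, 0.0834, 0.1293]
orientation: [0.708, -0.047, -0.704, -0.046]
contact_force: [0.0, 0.3, -1.1]
finger_gap: 0.0357
```

```bash
python3 go.py 400 325 120 90; python3 - <<'E'
from h import *
W=np.load('sceneW.npy'); 
for z0,z1,x0,x1,y0,y1,n in((.048,.06,.3,.62,.2,.45,'box'),(.019,.03,.3,.62,-.47,-.22,'tray')):
  for f in('scene','side'):
    W=np.load(f+'W.npy'); q=(W[...,2]>z0)&(W[...,2]<z1)&(W[...,0]>x0)&(W[...,0]<x1)&(W[...,1]>y0)&(W[...,1]<y1)
    w=W[q]; r=cv2.minAreaRect((w[:,:2]*1000).astype(np.float32)); print(n,f,len(w),np.round(r[0]),np.round(r[1]),round(r[2],1))
E
```

```text
t 26.3 tcp [535.5  83.4 129.3] gap 35.7 F [ 0.   0.3 -1.1] jawyaw -97.5 axis x [ 0.005 -0.002 -1.   ] q [ 0.07  0.41  1.74 -0.    0.98  1.77]
shift [-135.5  241.6   -9.3] turn z 7.5 level [0.09 0.31 0.  ]
box scene 1244 [460. 323.] [171. 244.] 87.9
box side 1161 [462. 324.] [171. 240.] 87.7
tray scene 377 [ 466. -341.] [176. 242.] 87.4
tray side 515 [ 466. -340.] [176. 240.] 87.3
```

Call:
carry_out:
  increments: "20 -15 30 0 0 0 1; 20 -20 35 0 0 0 1; 20 -20 35 0 0 0 1; 20 -20 35 0 0 0 1; 20 -20 35 0 0 0 1; 20 -15 30 0 0 0 0; 20 -15 25 -5 0 0 0; 20 -8 15 -5 0 0 0; 20 0 0 0 0 0 0"

```text
time_s: 27.2
tool_pos: [0.3937, 0.3351, 0.1199]
orientation: [0.71, -0.013, -0.704, -0.013]
contact_force: [0.4, -0.4, -0.5]
finger_gap: 0.036
```

```bash
python3 go.py 401 325 -8 87.8
```

```text
t 27.2 tcp [393.7 335.1 119.9] gap 36.0 F [ 0.4 -0.4 -0.5] jawyaw -92.1 axis x [ 0.007  0.    -1.   ] q [ 0.62  0.39  1.81 -0.01  0.94  2.23]
shift [   7.3  -10.1 -127.9] turn z -0.1 level [-0.    0.42  0.  ]
```

Call:
carry_out:
  increments: "20 7 -10 -30 0 0.4 0; 20 0 0 -30 0 0 0; 20 0 0 -30 0 0 0; 20 0 0 -20 0 0 0; 20 0 0 -8 0 0 0; 20 0 0 0 0 0 0"

```text
time_s: 27.8
tool_pos: [0.4035, 0.3226, -0.0001]
orientation: [0.708, -0.012, -0.706, -0.014]
contact_force: [-0.8, 0.6, 0.2]
finger_gap: 0.0358
```

```bash
python3 go.py 401 325 -9 87.8
```

```text
t 27.8 tcp [ 4.035e+02  3.226e+02 -1.000e-01] gap 35.8 F [-0.8  0.6  0.2] jawyaw -92.1 axis x [ 0.003  0.002 -1.   ] q [ 0.58  0.58  1.87 -0.    0.68  2.19]
shift [-2.5  2.4 -8.9] turn z -0.1 level [-0.09  0.2   0.  ]
```

Call:
carry_out:
  increments: "20 -2 2 -8 0 0 0; 20 0 0 0 0 0 0; 65 0 0 -1 0 0 0; 65 0 0 0 0 0 0; 65 0 0 0 0 0 0; 65 0 0 0 0 0 0; 65 0 0 0 0 0 0; 65 0 0 30 0 0 0; 65 0 0 40 0 0 0; 65 0 0 40 0 0 0"

```text
time_s: 28.8
tool_pos: [0.4007, 0.3238, 0.1028]
orientation: [0.707, -0.013, -0.707, -0.013]
contact_force: [0.6, 0.2, -1.0]
finger_gap: 0.0654
```

```bash
python3 go.py 622.5 -187.5 100 105; python3 look.py 7
```

```text
t 28.8 tcp [400.7 323.8 102.8] gap 65.4 F [ 0.6  0.2 -1. ] jawyaw -92.1 axis x [ 0.    -0.001 -1.   ] q [ 0.59  0.41  1.83 -0.    0.9   2.2 ]
shift [ 221.8 -511.3   -2.8] turn z 17.1 level [0.03 0.02 0.  ]
scene [0.995 0.576 0.85 ]
[270  54  45  23 246] [292.  65.] top [ 0.13  -0.602  0.002] [ 128. -604.] [ 36. 196.] 13
[217 176  24  22 200] [229. 188.] top [ 0.629 -0.187  0.023] [ 623. -188.] [77. 35.] 18
[338 201  25  18 292] [350. 210.] top [0.429 0.049 0.023] [430.  49.] [58. 55.] 73
[168 213  33  27 305] [184. 226.] top [ 0.785 -0.128  0.035] [ 784. -130.] [79. 38.] 17
[429 279  19  16 144] [438. 286.] top [0.427 0.323 0.028] [426. 323.] [34. 26.] 82
[234 299  30  27 488] [248. 312.] top [0.784 0.15  0.035] [784. 148.] [56. 56.] 66
side [0.333 0.566 0.798]
[230 167  24  17 281] [242. 175.] top [ 0.78  -0.112  0.049] [750. -67.] [ 58. 194.] 37
[292 178  29  16 296] [306. 186.] top [ 0.619 -0.184  0.023] [ 620. -185.] [75. 35.] 17
[172 240  26  19 183] [186. 251.] top [0.774 0.165 0.034] [773. 160.] [59. 33.] 43
[302 390  20  26 292] [311. 403.] top [0.372 0.329 0.028] [373. 328.] [35. 25.] 87
28.9 [0.40329556 0.32563268 0.10633504] [ 0.70979465 -0.01130908 -0.70416509 -0.01466926] 0.06505782825294684
```

The bracket lies flat in the box (top at 0.028). Next the knob.

Call:
carry_out:
  increments: "93 2 -20 8 0 0 0; 93 3 -30 0 0 0 0; 93 3 -35 0 0 0 0; 93 3 -35 0 0 0 0; 93 4 -35 0 0 0 0; 93 4 -35 0 0 0 0; 93 3 -35 0 0 0 0; 93 3 -30 0 0 0 0; 93 2 -15 0 0 0 0; 93 0 0 0 0 0 0"

```text
time_s: 29.9
tool_pos: [0.4285, 0.046, 0.1115]
orientation: [0.71, -0.01, -0.704, -0.014]
contact_force: [0.6, -0.5, -0.0]
finger_gap: 0.0928
```

```bash
python3 go.py 429.5 49.5 50 87.8; python3 wr.py .024 w9.png
```

```text
t 29.9 tcp [428.5  46.  111.5] gap 92.8 F [ 0.6 -0.5 -0. ] jawyaw -92.0 axis x [ 0.008  0.006 -1.   ] q [-0.01  0.26  2.03  0.01  0.84  1.6 ]
shift [  1.    3.5 -61.5] turn z -0.2 level [-0.33  0.46  0.  ]
(21, 207, 36, 68) [398.3 328.4] [39.3 82.7] 87.5
(245, 173, 67, 66) [429.4  49.1] [56.9 57.5] 26.4
(490, 0, 38, 56) [ 611.3 -190.9] [59.1 35.4] 15.4
```

Call:
carry_out:
  increments: "93 1 3 -30 -0.3 0.5 0; 93 0 0 -30 0 0 0; 93 0 0 -30 0 0 0; 93 0 0 -25 0 0 0; 93 0 0 -8 0 0 0; 93 0 0 0 0 0 0"

```text
time_s: 30.55
tool_pos: [0.4291, 0.0549, -0.0158]
orientation: [0.707, -0.01, -0.707, -0.011]
contact_force: [-0.4, 0.7, -0.4]
finger_gap: 0.0929
```

```bash
python3 go.py 429.5 49.2 -19 87.8
```

```text
t 30.6 tcp [429.1  54.9 -15.8] gap 92.9 F [-0.4  0.7 -0.4] jawyaw -91.7 axis x [ 0.001  0.001 -1.   ] q [0.02 0.52 2.09 0.   0.53 1.62]
shift [ 0.4 -5.7 -3.2] turn z -0.5 level [-0.06  0.07  0.  ]
```

Call:
carry_out:
  increments: "93 0 -5.5 -2 0 0 0; 70 0 0 0 0 0 0; 30 0 0 0 0 0 0; 30 0 0 0 0 0 0; 30 0 0 0 0 0 0; 30 0 0 0 0 0 0; 30 0 0 0 0 0 0; 30 0 0 0 0 0 0; 30 0 0 0 0 0 0; 30 0 0 0 0 0 0"

```text
time_s: 31.55
tool_pos: [0.4314, 0.0495, -0.0143]
orientation: [0.71, -0.01, -0.705, -0.011]
contact_force: [0.1, 0.2, -1.7]
finger_gap: 0.0612
```

Call:
carry_out:
  increments: "30 0 0 15 0 0 0; 30 0 0 30 0 0 0; 30 0 0 35 0 0 0; 30 3 -15 10 0 0 0; 30 3 -30 0 0 0 0; 30 3 -35 0 0 0 0; 30 3 -35 0 0 0 0; 30 3 -35 0 0 0 0; 30 3 -35 0 0 0 0; 30 3 -35 0 0 0 0"

```text
time_s: 32.55
tool_pos: [0.4509, -0.1755, 0.0795]
orientation: [0.709, -0.008, -0.705, -0.009]
contact_force: [0.3, -0.1, -0.9]
finger_gap: 0.0615
```

```bash
python3 go.py 466 -341 70 87.5
```

```text
t 32.5 tcp [ 450.9 -175.5   79.5] gap 61.5 F [ 0.3 -0.1 -0.9] jawyaw -91.3 axis x [ 0.006  0.001 -1.   ] q [-0.47  0.4   1.93  0.    0.81  1.12]
shift [  15.1 -165.5   -9.5] turn z -1.2 level [-0.04  0.35  0.  ]
```

Call:
carry_out:
  increments: "30 3 -35 0 0 0 0; 30 3 -35 0 0 0 0; 30 3 -35 0 0 0 0; 30 3 -30 0 0 0 0; 30 2 -18 0 0 0 0; 30 0 -6 -20 0 0.3 -1; 30 0 0 -25 0 0 0; 30 0 0 -20 0 0 0; 30 0 0 0 0 0 0"

```text
time_s: 33.45
tool_pos: [0.4633, -0.3464, 0.0114]
orientation: [0.707, -0.017, -0.707, -0.017]
contact_force: [-0.7, 0.7, -0.9]
finger_gap: 0.0615
```

```bash
python3 go.py 466 -341 -8 87.5
```

```text
t 33.5 tcp [ 463.3 -346.4   11.4] gap 61.5 F [-0.7  0.7 -0.9] jawyaw -92.7 axis x [ 0.001  0.    -1.   ] q [-0.72  0.65  1.7   0.    0.79  0.89]
shift [  2.7   5.4 -19.4] turn z 0.2 level [-0.    0.05  0.  ]
```

Call:
carry_out:
  increments: "30 2 5 -10 0 0 0; 30 0 0 -7 0 0 0; 30 0 0 0 0 0 0; 80 0 0 -1 0 0 0; 80 0 0 0 0 0 0; 80 0 0 0 0 0 0; 80 0 0 0 0 0 0; 80 0 0 0 0 0 0; 80 0 0 35 0 0 0; 93 0 0 40 0 0 0"

```text
time_s: 34.45
tool_pos: [0.4647, -0.3399, 0.0681]
orientation: [-0.706, 0.016, 0.708, 0.017]
contact_force: [0.3, -0.4, 0.5]
finger_gap: 0.0841
```

Call:
carry_out:
  increments: "93 15 15 15 0 0 2; 93 25 25 0 0 0 2; 93 30 30 0 0 0 2; 93 30 30 0 0 0 2; 93 30 30 0 0 0 2; 93 20 20 0 0 0 2; 93 0 0 0 0 0 2; 93 0 0 0 0 0 0"

```text
time_s: 35.25
tool_pos: [0.6224, -0.1855, 0.0914]
orientation: [0.706, 0.071, -0.701, 0.074]
contact_force: [-0.8, -0.0, 0.3]
finger_gap: 0.0936
```

```bash
python3 go.py 622.5 -187.5 100 105.3; python3 wr.py .024 w10.png; python3 look.py 8 | grep -v '^\[2[36]'
```

```text
t 35.2 tcp [ 622.4 -185.5   91.4] gap 93.6 F [-0.8 -0.   0.3] jawyaw -78.3 axis x [ 0.008 -0.003 -1.   ] q [-0.36  0.64  1.47  0.    1.02  1.  ]
shift [ 0.1 -2.   8.6] turn z 3.6 level [0.17 0.48 0.  ]
(361, 354, 42, 27) [ 469.8 -336.4] [38.9 51.8] 11.5
(259, 166, 47, 94) [ 623.  -188.1] [79.9 34.8] 15.5
(227, 0, 53, 57) [ 770.  -133.6] [49.4 37.6] 17.1
scene [0.995 0.576 0.85 ]
[274  55  42  22 236] [294.  66.] top [ 0.131 -0.59   0.005] [ 288. -354.] [722. 138.] 56
[168 213  34  27 325] [184. 226.] top [ 0.785 -0.128  0.035] [ 784. -130.] [80. 36.] 18
[429 268  38  27 424] [447. 281.] top [0.401 0.325 0.028] [400. 325.] [35. 78.] 86
side [0.333 0.566 0.798]
[369 161  20  18 284] [378. 169.] top [ 0.463 -0.336  0.028] [ 464. -337.] [58. 54.] 78
[292 177  29  17 318] [305. 185.] top [ 0.62  -0.183  0.023] [ 620. -185.] [77. 36.] 19
[172 233  27  26 469] [185. 245.] top [0.783 0.151 0.035] [784. 150.] [57. 59.] 65
[276 374  46  42 630] [299. 396.] top [0.398 0.329 0.028] [400. 326.] [37. 79.] 87
35.4 [ 0.62184348 -0.18654485  0.09158397] [ 0.70632896  0.06988422 -0.70068192  0.07252894] 0.0929991817755633
```

Knob flat in the tray, bracket flat in the box. Before picking the last bracket I'll check the clearance between the gripper body and the bottle.

```bash
python3 - <<'E'
from h import *
P=[]
for f in('scene','side'):
    W=np.load(f+'W.npy'); q=(W[...,2]>.03)&(W[...,2]<.2)&(abs(W[...,0]-.73)<.1)&(W[...,1]<-.23)&(W[...,1]>-.42)
    w=W[q]; P.append(w); print(f,len(w),w.min(0).round(3),w.max(0).round(3)); c=w[w[:,2]>.155]; print('cap',c.mean(0).round(3))
w=np.vstack(P); w=w[(w[:,2]<.1)]; A=np.c_[2*w[:,:2],np.ones(len(w))]; s=np.linalg.lstsq(A,(w[:,:2]**2).sum(1),rcond=None)[0]; print('centre',s[:2],'r',np.sqrt(s[2]+s[:2]@s[:2]))
E
```

```text
scene 1384 [ 0.63  -0.323  0.03 ] [ 0.747 -0.23   0.2  ]
cap [ 0.689 -0.278  0.169]
side 363 [ 0.635 -0.308  0.03 ] [ 0.744 -0.231  0.171]
cap [ 0.712 -0.291  0.163]
centre [ 0.71173395 -0.30218131] r 0.03373564633910987
```

Call:
carry_out:
  increments: "93 -11 -5 0 0.2 0.5 3.7; 93 0 0 -30 0 0 0; 93 0 0 -30 0 0 0; 93 0 0 -20 0 0 0; 93 0 0 0 0 0 0; 93 0 0 0 0 0 0"

```text
time_s: 36.0
tool_pos: [0.6088, -0.1962, 0.0115]
orientation: [0.702, 0.091, -0.701, 0.091]
contact_force: [0.5, -0.6, 0.1]
finger_gap: 0.0928
```

```bash
python3 go.py 611 -191 -19 105.4
```

```text
t 36.0 tcp [ 608.8 -196.2   11.5] gap 92.8 F [ 0.5 -0.6  0.1] jawyaw -75.2 axis x [ 0.002 -0.    -1.   ] q [-0.38  0.73  1.53  0.    0.88  0.93]
shift [  2.2   5.2 -30.5] turn z 0.6 level [0.02 0.11 0.  ]
```

Call:
carry_out:
  increments: "93 2 5 -15 0 0 0.6; 93 0 0 -13 0 0 0; 60 0 0 -2 0 0 0; 20 0 0 0 0 0 0; 20 0 0 0 0 0 0; 20 0 0 0 0 0 0; 20 0 0 0 0 0 0; 20 0 0 0 0 0 0; 20 0 0 0 0 0 0; 20 0 0 0 0 0 0"

```text
time_s: 37.0
tool_pos: [0.6129, -0.192, -0.0169]
orientation: [0.703, 0.094, -0.698, 0.096]
contact_force: [0.2, 0.3, -1.0]
finger_gap: 0.0356
```

Call:
carry_out:
  increments: "20 0 0 0 0 0 0; 20 0 0 0 0 0 0; 20 0 0 0 0 0 0"

```text
time_s: 37.3
tool_pos: [0.6129, -0.192, -0.0169]
orientation: [0.703, 0.094, -0.698, 0.096]
contact_force: [-0.4, -0.9, -0.1]
finger_gap: 0.0357
```

```bash
python3 go.py 611 -191 -19 105.4; python3 wr.py .024 w11.png
```

```text
t 37.3 tcp [ 612.9 -192.   -16.9] gap 35.7 F [-0.4 -0.9 -0.1] jawyaw -74.6 axis x [ 0.007 -0.002 -1.   ] q [-0.38  0.78  1.53  0.    0.83  0.93]
shift [-1.9  1.  -2.1] turn z 0.0 level [0.14 0.41 0.  ]
(243, 180, 74, 144) [ 623.8 -188.9] [80.8 35.3] 15.8
```

Call:
carry_out:
  increments: "20 0 0 20 0 0.4 0; 20 0 0 35 0 0 0; 20 -10 0 40 0 0 -2; 20 -20 10 30 0 0 -2; 20 -20 25 5 0 0 -2; 20 -20 35 0 0 0 -2; 20 -10 40 0 0 0 -2; 20 -5 40 0 0 0 -2; 20 0 40 0 0 0 -2; 20 0 40 0 0 0 -2"

```text
time_s: 38.35
tool_pos: [0.5224, 0.0415, 0.1176]
orientation: [0.707, -0.011, -0.707, -0.009]
contact_force: [-0.0, 0.2, -0.5]
finger_gap: 0.0355
```

```bash
python3 go.py 510.5 321.4 110 87.8
```

```text
t 38.4 tcp [522.4  41.5 117.6] gap 35.5 F [-0.   0.2 -0.5] jawyaw -91.6 axis x [ 0.001 -0.002 -1.   ] q [-0.01  0.4   1.79 -0.    0.94  1.59]
shift [-11.9 279.9  -7.6] turn z -0.6 level [0.1  0.05 0.  ]
```

Call:
carry_out:
  increments: "20 -1 35 0 0 0 -0.6; 20 -1 40 0 0 0 0; 20 -2 40 0 0 0 0; 20 -2 40 0 0 0 0; 20 -2 40 0 0 0 0; 20 -2 35 0 0 0 0; 20 -1 25 0 0 0 0; 20 -1 10 0 0 0 0; 20 0 0 0 0 0 0"

```text
time_s: 39.25
tool_pos: [0.507, 0.3216, 0.1179]
orientation: [0.708, -0.013, -0.706, -0.012]
contact_force: [-0.1, 0.1, -0.5]
finger_gap: 0.0356
```

```bash
python3 go.py 510.5 321.4 -10 87.8
```

```text
t 39.2 tcp [507.  321.6 117.9] gap 35.6 F [-0.1  0.1 -0.5] jawyaw -92.1 axis x [ 0.002 -0.001 -1.   ] q [ 0.49  0.53  1.59 -0.    1.02  2.1 ]
shift [   3.5   -0.2 -127.9] turn z -0.1 level [0.08 0.11 0.  ]
```

Call:
carry_out:
  increments: "20 3 0 -30 0 0 0; 20 0 0 -35 0 0 0; 20 0 0 -30 0 0 0; 20 0 0 -15 0 0 0; 20 0 0 0 0 0 0; 20 0 0 0 0 0 0"

```text
time_s: 39.85
tool_pos: [0.5123, 0.3155, 0.0068]
orientation: [0.709, -0.014, -0.705, -0.014]
contact_force: [0.4, -0.9, -0.9]
finger_gap: 0.0361
```

```bash
python3 go.py 510.5 321.4 -10.5 87.8
```

```text
t 39.9 tcp [512.3 315.5   6.8] gap 36.1 F [ 0.4 -0.9 -0.9] jawyaw -92.3 axis x [ 0.005 -0.001 -1.   ] q [ 0.48  0.68  1.64 -0.    0.81  2.09]
shift [ -1.8   5.9 -17.3] turn z 0.1 level [0.06 0.27 0.  ]
```

Call:
carry_out:
  increments: "20 -2 6 -9 0 0 0; 20 0 0 -6 0 0 0; 20 0 0 0 0 0 0; 65 0 0 -1 0 0 0; 65 0 0 0 0 0 0; 65 0 0 0 0 0 0; 65 0 0 0 0 0 0; 65 0 0 30 0 0 0; 65 0 0 40 0 0 0; 65 0 0 40 0 0 0"

```text
time_s: 40.85
tool_pos: [0.5093, 0.3213, 0.1021]
orientation: [0.708, -0.015, -0.706, -0.013]
contact_force: [0.7, -0.2, 0.3]
finger_gap: 0.065
```

Call:
carry_out:
  increments: "65 -30 -30 20 0 0 0; 65 -35 -35 0 0 0 0; 65 -35 -35 0 0 0 0; 65 -30 -30 0 0 0 0; 65 -20 -35 0 0 0 0; 65 0 0 0 0 0 0"

```text
time_s: 41.45
tool_pos: [0.3563, 0.1533, 0.1294]
orientation: [0.712, -0.012, -0.702, -0.015]
contact_force: [0.0, -0.0, -0.1]
finger_gap: 0.0651
```

```bash
python3 look.py 9; python3 bar.py
```

```text
scene [0.995 0.576 0.85 ]
[269  54  47  23 250] [292.  65.] top [ 0.13  -0.603  0.002] [ 131. -605.] [ 34. 199.] 12
[242 126  20  13 164] [251. 132.] top [ 0.466 -0.339  0.028] [ 464. -340.] [54. 52.] 28
[168 213  33  27 313] [184. 226.] top [ 0.785 -0.128  0.035] [ 784. -129.] [82. 36.] 19
[429 270  38  25 386] [446. 282.] top [0.404 0.326 0.028] [400. 324.] [35. 79.] 87
[385 295  40  31 487] [404. 310.] top [0.524 0.322 0.028] [522. 322.] [35. 79.] 88
[234 299  30  27 494] [248. 312.] top [0.784 0.15  0.035] [784. 149.] [56. 56.] 22
side [0.333 0.566 0.798]
[230 167  24  17 311] [242. 175.] top [ 0.783 -0.113  0.047] [751. -67.] [ 59. 192.] 37
[172 233  26  26 435] [185. 246.] top [0.783 0.152 0.035] [783. 150.] [56. 58.] 22
[221 343  43  38 422] [241. 364.] top [0.523 0.327 0.028] [522. 323.] [36. 79.] 88
[234 352  17  14  67] [241. 359.] top [0.523 0.322 0.029] [523. 322.] [17. 31.] 84
[276 373  46  43 455] [299. 397.] top [0.396 0.329 0.028] [400. 326.] [37. 79.] 87
41.55 [0.3592132  0.1555175  0.12991842] [ 0.71316373 -0.01170513 -0.70073535 -0.01518066] 0.06511244574534795
scene 137 bar angle med [1.67 1.72 1.76]
side 183 bar angle med [1.64 1.65 1.69]
```

View pics/scene9.png

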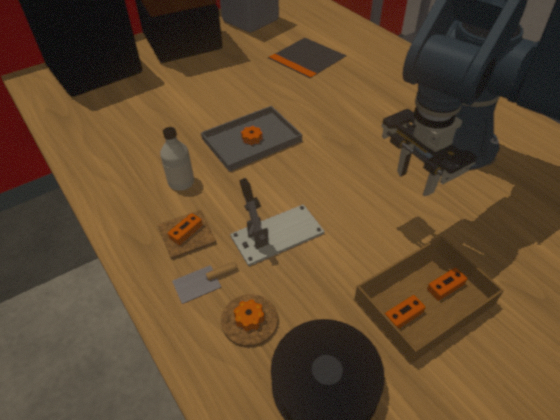

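Both brackets (447,283) and (405,311) are in the box, the knob (252,135) is in the tray, the clamp is open, and the bystanders are in place. No other loose pieces show in either view.

```bash
python3 -c "
from rig import workorder; print(workorder.close_job())"
```

```text
the job is handed in; nothing more can be done
None
```

The job is handed in, at about 42 s on the robot's clock; no verdict is reported. The square pad showed a bracket, so brackets were the ordered kind.

**What was done:** I laid one bracket under the clamp pad, within about 2 mm of the check spot. I pushed the clamp past dead centre from behind, and it held the bracket by itself for over a second. I then lifted the handle back past dead centre and it swung fully open. Both brackets went into the parcel box and the one loose knob into the stock tray.

**Last checks:**
- **Pieces:** all three tops read 28 mm in the final camera views, about 29 mm being expected for a piece lying flat on a 5 mm floor. None overlap.
- **Clamp:** the bar angle measured 1.65–1.72 rad (two views), above the 1.5 rad needed.
- **Bystanders:** the spool, bottle and scraper look untouched in the final picture; I did not measure their positions.

**What failed or disagreed:**
- **Height reading:** the reported TCP height read about 36 mm lower than the true fingertip height. My first two grasps closed above the bracket without moving it. I confirmed the offset with wrist-camera depth and corrected for it from then on.
- **Clamp force:** I had no direct reading of the clamp's pressing force. That it held rests on the bar angle (about 0.07 rad) and the pictures.

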